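Setting the brass cups of incense holders on a hand-wheel press

TASK

Finish the two or three bamboo incense holders lying on the cork mat: first turn the batch dial on top of the press to 7; then, one holder after another, slide its brass cup under the press foot, swing the flywheel round by its handle until it comes hard and the hard point is just passed, stop it there for about three seconds while the cup sinks fully home, and bring the head up again. Lay every finished holder back flat on the mat, all side by side, and leave the head fully raised and the dial still on 7, without pushing the bottles, jars and dish about or knocking them over.

Things in the scene. Friction and masses are not known exactly. Their poses are not given: they have to be found in the camera images.
- press: Hand-wheel crank press, cream. Origin on the bench under the foot's axis, z up. Column on its +y side: x -43..43, y 55..105 mm, on a flange x -60..60, y 43..128, 14 thick; throat open to -y, -x, +x. Guide block x -30..30, y -25..65, underside 80 mm up. Head cover x -52..52, y -12..110, z 270..306 mm. The steel anvil under the foot lies flush in the bench (z = 0)
- wheel (a joint): Turn of the flywheel, rad; no end stops, either way, keeps counting. 0 (and every 6.283): handle straight down, head fully up; 3.142: handle straight up, head lowest. Grows as the handle goes from the bottom by -x over the top. Pressing a cup, the handle (2 N when free) is hard from 0.85 rad before the lowest point, hardest (10 N) 0.5 rad before it, light at it; beyond, the spring pushes on
- handle (a point): Grip point of the flywheel's handle: a freely revolving wooden sleeve 20 mm thick, 75 mm long, along the press's y (y 148..223 mm). In the press frame this point is at x = -70 sin(wheel), y = 192, z = 225 - 70 cos(wheel) mm. The wheel is 180 mm in diameter, about the axis x = 0, z = 225; its outer face is at y = 135 mm. It stays where left unless the foot is pressing
- dial (a joint): Turn of the batch dial, rad, 0 to 5.65. Figures 0 to 9 stand on a white ring under the cover; figure n is centred in the small window at n x 0.628 (7: 4.40). Grows as the knob is turned anticlockwise seen from above; stays where it is left (0.06 N m)
- dial_grip (a point): Point on the dial's upright axis (52 mm to +y of the foot's axis) 325 mm above the bench, the height to grip its black bar knob: bar 46 mm long, 14 mm thick, from 310 to 336 mm above the bench, over the flat cover at 306 mm. At dial = 0 the bar lies along the press's x; bar and this frame turn with the dial
- window (a point): Centre of the window, 18 x 20 mm, in the dark square cover on top of the press, on the -x side of the knob
- foot: Round steel press foot, 34 mm in diameter, 16 mm high, at the end of the ram; origin at the centre of its underside: 54 mm above the bench with the head fully up, 14 mm at the lowest with nothing under it. A cup under it pushes it up against its spring (8 N per mm)
- mat: Cork mat, 310 x 240 x 3 mm, fixed to the bench; origin at the centre of its underside, 310 mm along its x
- holder1: Incense-stick holder: flat bamboo bar 170 x 48 x 14 mm, about 0.14 kg, origin at the centre of its underside, long side along its x, a dark groove along its top. The brass cup is at its x = +57 mm, 28 mm from that end. May be absent
- cup1 (a joint): How far the brass cup of holder1 is pressed down, m: 0 at first (flange 6 mm proud of the wood), 0.006 fully home. A stiff fit that gives slowly: with the foot on it at or very near the lowest point it creeps home in about 3 s; beyond some 0.4 rad of wheel from there, or in passing, it stops part way. It stays where it got to
- cup1_top (a point): Centre of the top of holder1's brass cup: flange 32 mm in diameter, 4 mm thick; its top is 24 mm above the holder's underside when proud, 18 mm when home
- holder2: Incense-stick holder: flat bamboo bar 170 x 48 x 14 mm, about 0.14 kg, origin at the centre of its underside, long side along its x, a dark groove along its top. The brass cup is at its x = +57 mm, 28 mm from that end. May be absent
- cup2 (a joint): How far the brass cup of holder2 is pressed down, m: 0 at first (flange 6 mm proud of the wood), 0.006 fully home. A stiff fit that gives slowly: with the foot on it at or very near the lowest point it creeps home in about 3 s; beyond some 0.4 rad of wheel from there, or in passing, it stops part way. It stays where it got to
- cup2_top (a point): Centre of the top of holder2's brass cup: flange 32 mm in diameter, 4 mm thick; its top is 24 mm above the holder's underside when proud, 18 mm when home
- holder3: Incense-stick holder: flat bamboo bar 170 x 48 x 14 mm, about 0.14 kg, origin at the centre of its underside, long side along its x, a dark groove along its top. The brass cup is at its x = +57 mm, 28 mm from that end. May be absent
- cup3 (a joint): How far the brass cup of holder3 is pressed down, m: 0 at first (flange 6 mm proud of the wood), 0.006 fully home. A stiff fit that gives slowly: with the foot on it at or very near the lowest point it creeps home in about 3 s; beyond some 0.4 rad of wheel from there, or in passing, it stops part way. It stays where it got to
- cup3_top (a point): Centre of the top of holder3's brass cup: flange 32 mm in diameter, 4 mm thick; its top is 24 mm above the holder's underside when proud, 18 mm when home
- dropper1: Amber dropper bottle, 33 mm thick, 105 mm tall, origin under its centre. Bystander, to be left alone
- dropper2: Amber dropper bottle, 33 mm thick, 105 mm tall, origin under its centre. Bystander, to be left alone
- jar1: Glass jar with wooden lid, 80 mm across, 94 mm tall, origin under its centre. Bystander, to be left alone
- jar2: Glass jar with wooden lid, 84 mm across, 99 mm tall, origin under its centre. Bystander, to be left alone
- white_bottle: Small bottle with a white cap, 38 mm across, 68 mm tall, origin under its centre. Bystander, to be left alone
- dish: Shallow white dish, 104 mm across, 30 mm tall, origin under its centre. Bystander, to be left alone
There are look-alikes about, which are no part of the job. What is shaped like the holder1 but blue or pink is not meant.

How it is judged:
By the outcome, as a careful person would: the job done as asked, in the order asked, and still so for the second after the job is handed in, with the robot touching nothing.
Of holder1, holder2, holder3 only 2 to 3 are there at a start; the rules pass over those that are not, and their reading is None.
At some moment in a run one of holder1, holder2, holder3 may be knocked a few centimetres aside while the robot is not near it.
Once in a run the grip may slacken for a moment while it holds something.
It also fails if it takes over 210 s, if anything falls off the work surface, if the arm or the gripper's body presses on something with over 40 N, if the wrist force passes 120 N, or if a joint passes its speed limit or range.

ROBOT

A 6-joint arm with a two-finger parallel gripper is mounted at the origin on the work surface. World frame = base frame: x ahead of the robot, y to its left, z up, the work surface at z = 0. Lengths are in m, angles in degrees, forces in N, time in s.
With the tool pointing down it reaches from about 0.4 to 0.825 m from the base axis. Payload 7 kg.
Tool frame: the origin (TCP) lies at the very end of the fingers, on their centre line; the grasp point (between the pads) lies 19 mm behind it (r.grip_depth is the distance from the TCP to the grasp point, in m); z points along the fingers, y is the line along which they close (so a half turn about z gives the same grasp; the last joint's range is limited). The gripper opens to 88 mm and grips with 3 to 60 N. Pads are 19 mm wide; open, the fingers measure 130 mm over their backs; the gripper's body (78 mm by 193 mm) begins 47 mm behind the grasp point.
Start: joints at [-54.311, 20.546, 0.682, 0, -70.136, -16.507], TCP at [0.222, -0.638, 0.227] pointing down, gripper open.
Joint ranges: [-176.03, 176.03], [-82.01, 121.73], [-58.28, 71.71], [-173.87, 95.51], [-174.79, -0.11], [-173.66, 173.66]. Speed limits (degrees/s): [136.94, 136.94, 172.46, 180, 180, 180].

INTERFACE

Orientations are given as [roll, pitch, yaw] about the fixed x, y, z axes, in that order (R = Rz(yaw) Ry(pitch) Rx(roll)).
In Python, from plant import r gives the robot as it stands.
- The arm moves only by the tool play_rows, never from a script. Its argument "rows" is a list that holds one entry, the list of rows, each a list of 5 numbers: the closure, from 0 (fully open) to 1 (shut), then the shift along the tool's x, y, z each as a share of 0.5 m, from -1 to 1, then the turn about the tool's z as a share of 1.5 rad, from -1 to 1. A call has exactly 8 rows; each row is the pose to reach, as a shift and turn from the pose commanded when the call began, along the tool's axes at that moment; what a row does not reach only later rows make up. A row lasts 1/12 s, in which the tool goes at most 41.7 mm and 7.16 degrees, less where a joint would pass 70% of its speed; a pose out of reach is approached as far as the arm can. A call with a number of a shift or a turn outside -1 to 1 is refused whole. A call with a gripper value outside its range is refused whole. The fingers move at their own pace and stop on an object; "squeeze" is the grip in N (left out, the last holds). Time passes only in rows, so rows that repeat a pose let the fingers close, or fill a call up. It gives the time, the measured TCP pose, the force, the opening and the grip force at its end, in the units of the state.
- r.get_state(): the state, without advancing time (a new reading comes with each control period).
- r.capture(name): name is "scene" or "top" or "wrist"; returns the picture (384x512x3 uint8, red, green, blue); there is no depth.
- r.camera_info(name): a dict with "fovy" (degrees; the focal length in pixels is half the picture's height over the tangent of half this angle, whatever the lens; pixels are square), "cx", "cy" (the principal point, pixels), "k1" (the pictures are not rectified: a ray, as slopes to the right and down, at radius r is drawn at 1 + k1 r^2 times it, then the intrinsics apply), "pose" (4x4, takes a point from camera to world coordinates). Camera axes: x right, y down, z forward; pixel columns grow to the right and rows downward; lengths in m; the calibration is good to about 2 mm. A picture is of the moment at which its call begins: read the wrist's pose just before it. camera_info takes no time and is no camera call; for the wrist camera it gives the pose at the moment of the call.
- r.close_job(): hands the job in; it is judged then, once.
The state is a dict: "time_s": time; "joints": joint angles; "qd": joint speeds; "joint_torque": joint torques, N m; "tcp_pos": TCP position; "eef_rot": TCP orientation; "contact_force": force on the tool from outside, world axes, zero at the start; "moment": the same for the moment, N m; "gripper_width": finger opening in m; "gripper_force": force on a finger pad.
Only numpy, scipy, OpenCV 4.12 (cv2) and the standard library are available. Lean on these libraries where they do the work, as an engineer would, in place of code of your own. Each camera call takes 0.05 s, during which the arm holds its last target. There are 200 camera calls.

## Working session

There is one attempt and no reset: what is moved stays moved. The work goes in short steps, Python scripts to look and compute and a tool call to move; the robot and the scene stay as the last step left them, time stands still between calls to the robot, and variables do not carry over. Pictures are saved under pics/ and viewed, at most 14 in all, crops included, and the job is handed in when it is done.

Besides the shell and the picture viewer there is one more tool, called after "Request:" in YAML: its name, and indented under it one key for each argument. play_rows: Moves the arm, as the interface text tells. Its arguments: {"type":"object","properties":{"rows":{"type":"array","items":{"type":"array","items":{"type":"array","items":{"type":"number"}}}},"squeeze":{"type":"number"}},"required":["rows"]}

```bash
mkdir -p pics; ls; python3 - <<'E'
from plant import r
import cv2,numpy as np
s=r.get_state();print({k:np.round(v,3) for k,v in s.items()})
for n in("scene","top"):
    i=r.camera_info(n);print(n,i)
    cv2.imwrite(f"pics/{n}0.png",cv2.resize(cv2.cvtColor(r.capture(n),cv2.COLOR_RGB2BGR),(800,600),interpolation=cv2.INTER_CUBIC))
print(r.camera_info("wrist"))
E
```

```text
pics
{'time_s': np.float64(0.0), 'joints': array([-5.4310e+01,  2.0593e+01,  6.3300e-01, -1.9000e-02, -7.0136e+01,
       -1.6507e+01]), 'qd': array([ 0.057, -0.016, -0.009, -0.065, -0.008, -0.009]), 'joint_torque': array([ 1.0000e-03, -5.8272e+01,  2.9306e+01,  6.9970e+00,  7.0000e-03,
       -0.0000e+00]), 'tcp_pos': array([ 0.222, -0.637,  0.226]), 'eef_rot': array([ 1.79903e+02, -1.00000e-02, -1.60823e+02]), 'contact_force': array([-0.217, -0.446, -0.4  ]), 'moment': array([0.01 , 0.001, 0.003]), 'gripper_force': np.float64(0.0), 'gripper_width': np.float64(0.088)}
scene {'fovy': 45.92747804578732, 'cx': 251.91039377092812, 'cy': 192.09215237807285, 'k1': -0.04821181348831572, 'pose': array([[ 0.87975712,  0.32219823, -0.34959365,  0.92288613],
       [ 0.47540811, -0.59030133,  0.65232773, -0.76222834],
       [ 0.00381324, -0.74008962, -0.67249745,  1.04803231],
       [ 0.        ,  0.        ,  0.        ,  1.        ]])}
top {'fovy': 55.84191722112939, 'cx': 251.97827154981323, 'cy': 196.2705145548914, 'k1': -0.08306000112814388, 'pose': array([[-7.10935232e-04, -9.88800763e-01,  1.49239892e-01,
         3.02310756e-01],
       [-9.99815386e-01, -2.16275264e-03, -1.90923177e-02,
         6.55940358e-02],
       [ 1.92012673e-02, -1.49225914e-01, -9.88616679e-01,
         1.35040510e+00],
       [ 0.00000000e+00,  0.00000000e+00,  0.00000000e+00,
         1.00000000e+00]])}
{'fovy': 63.77928798804029, 'cx': 261.9819958484954, 'cy': 194.62869346127084, 'k1': -0.07125279774064533, 'pose': array([[-0.3288912 ,  0.89775001,  0.29304522,  0.14136532],
       [ 0.94436722,  0.31230638,  0.10312746, -0.66626598],
       [ 0.00106279,  0.31066001, -0.9505205 ,  0.38445014],
       [ 0.        ,  0.        ,  0.        ,  1.        ]])}
```

View pics/scene0.png

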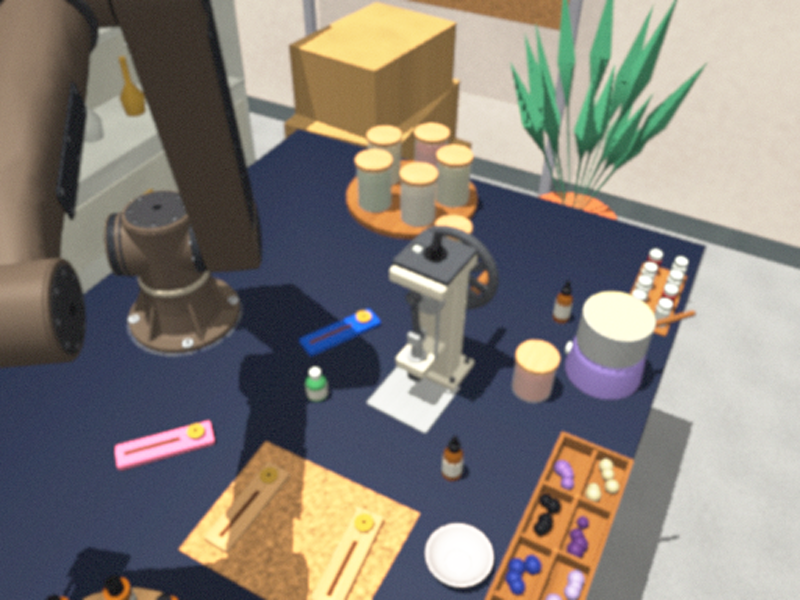

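View pics/top0.png

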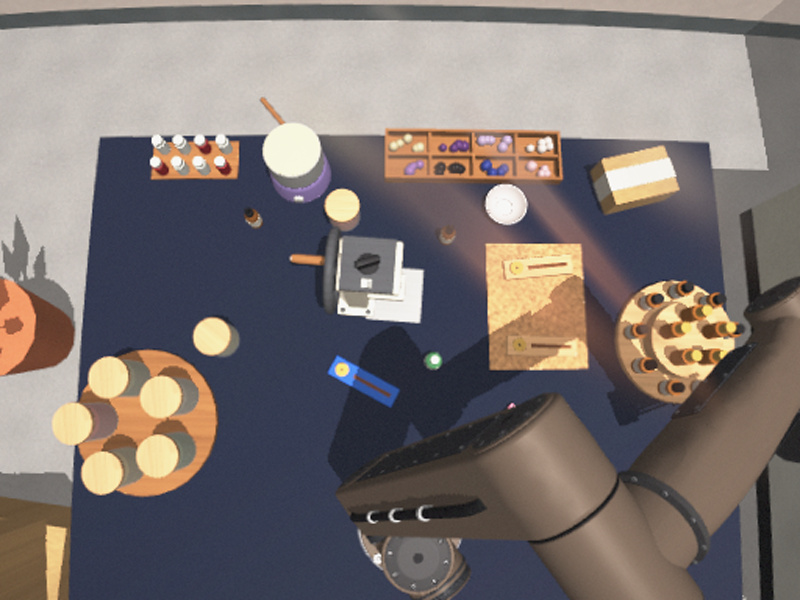

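The scene view shows two plain bamboo holders on the mat, cups at (268,475) and (363,522). The pink bar at (165,445) and the blue bar at (340,330) are look-alikes. In the top view the holders' cups are at (517,268) and (516,345), the press cover is at (370,265), the knob at (368,264), and the handle points left (+y) at (305,260).

```bash
cat > lib.py <<'E'
import numpy as np,cv2
from plant import r
def K(i):
    f=192/np.tan(np.radians(i["fovy"]/2));return f,i["cx"],i["cy"],i["k1"]
def ray(i,uv):
    f,cx,cy,k=K(i);d=(np.asarray(uv,float)-[cx,cy])/f
    s=d.copy()
    for _ in range(20): s=d/(1+k*(s@s))
    P=np.array(i["pose"]);return P[:3,3],P[:3,:3]@np.r_[s,1]
def pt(i,uv,z):
    o,d=ray(i,uv);return o+d*(z-o[2])/d[2]
def proj(i,p):
    P=np.array(i["pose"]);c=P[:3,:3].T@(np.asarray(p,float)-P[:3,3]);s=c[:2]/c[2];f,cx,cy,k=K(i)
    return s*(1+k*(s@s))*f+[cx,cy]
def tri(a,b):
    (o,d),(p,e)=a,b;t=np.linalg.lstsq(np.c_[d,-e],p-o,rcond=None)[0]
    x,y=o+d*t[0],p+e*t[1];return (x+y)/2,np.linalg.norm(x-y)
def hsv(im): return cv2.cvtColor(im,cv2.COLOR_RGB2HSV)
def blobs(m,mn=15):
    n,l,s,c=cv2.connectedComponentsWithStats(m.astype(np.uint8));return [(c[k],s[k]) for k in range(1,n) if s[k][4]>=mn]
def shift(target):
    "tool-axes shares to a world xyz target for the TCP (tool down), from measured pose"
    s=r.get_state();y=np.radians(s["eef_rot"][2]);d=np.asarray(target)-s["tcp_pos"]
    return np.round(np.r_[np.cos(y)*d[0]+np.sin(y)*d[1],np.sin(y)*d[0]-np.cos(y)*d[1],-d[2]]/.5,4)
def save(im,box,name,k):
    x0,y0,x1,y1=box;cv2.imwrite(f"pics/{name}.png",cv2.resize(cv2.cvtColor(im[y0:y1,x0:x1],cv2.COLOR_RGB2BGR),None,fx=k,fy=k,interpolation=cv2.INTER_CUBIC))
E
python3 - <<'E'
from lib import *
for n,bx in(("top",(180,120,400,260)),("scene",(110,140,320,384))):
    im=r.capture(n);i=r.camera_info(n);h=hsv(im);np.save(n,im)
    m=(h[...,0]>20)&(h[...,0]<30)&(h[...,1]>170)&(h[...,2]>90)
    print(n)
    for c,s in blobs(m,8):
        if bx[0]<c[0]<bx[2] and bx[1]<c[1]<bx[3]: print(c.round(1),s,pt(i,c,.027).round(3))
im=np.load("top.npy");i=r.camera_info("top")
for nm,uv,z in [("knob",(235.5,169),.336),("bottle",(277,230),.068),("drop",(286,151),.1),("jar",(219,133),.09),("dish",(324,131),.03),("handle end",(186,166),.155),("mat",(311.5,156),.003),("mat",(312,237),.003),("mat",(376,236),.003),("mat",(371,156),.003)]: print(nm,pt(i,uv,z).round(3))
a=im[125:225,180:390];save(im,(180,125,390,225),"c1",3.8)
E
```

```text
top
scene
[171.4 304.8] [168 302   9   6  23] [ 0.416 -0.263  0.027]
knob [0.534 0.093 0.336]
bottle [ 0.375 -0.048  0.068]
drop [ 0.655 -0.08   0.1  ]
jar [0.724 0.16  0.09 ]
dish [ 0.755 -0.236  0.03 ]
handle end [0.586 0.265 0.155]
mat [ 0.663 -0.19   0.003]
mat [ 0.353 -0.184  0.003]
mat [ 0.355 -0.427  0.003]
mat [ 0.665 -0.424  0.003]
```

View pics/c1.png

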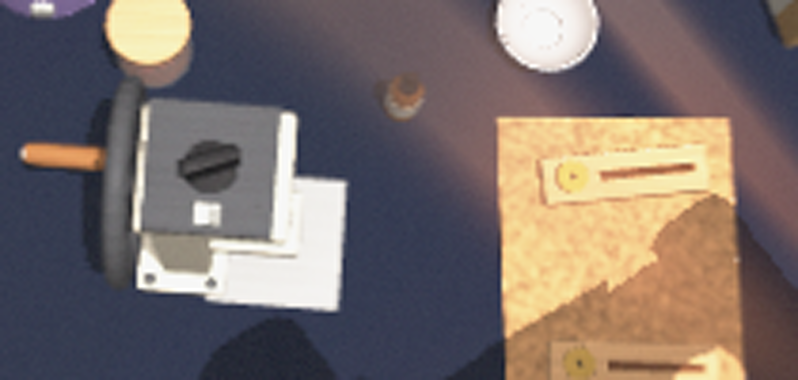

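The crop shows the cover with the bar knob at about (210,165), its bar nearly along world y, and the window at (206,213). The two holders' cups are at (572,176) and (580,363). I'm moving the wrist camera over the press to read the window.

Request:
play_rows:
  rows:
    - [[0,-0.05,0.06,-0.06,-0.08],[0,-0.1,0.12,-0.12,-0.16],[0,-0.15,0.17,-0.18,-0.24],[0,-0.2,0.23,-0.24,-0.33],[0,-0.25,0.29,-0.3,-0.41],[0,-0.3,0.34,-0.35,-0.49],[0,-0.35,0.4,-0.38,-0.57],[0,-0.4,0.45,-0.38,-0.66]]

```text
time_s: 0.87
tcp_pos: [0.3261, -0.3828, 0.4126]
eef_rot: [-179.8, -0.1, -104.4]
contact_force: [1.8, 0.8, 0.6]
gripper_width: 0.0877
gripper_force: 0.0
```

```bash
python3 - <<'E'
from lib import *
s=r.get_state();print(s["tcp_pos"],s["eef_rot"],shift([.515,.085,.42]))
E
```

```text
[ 0.3261334  -0.38280135  0.41260429] [-1.79823675e+02 -9.20378017e-02 -1.04377853e+02] [-1.0001 -0.1336 -0.0148]
```

Request:
play_rows:
  rows:
    - [[0,-0.07,-0.01,0,-0.02],[0,-0.14,-0.02,0,-0.04],[0,-0.21,-0.03,0,-0.06],[0,-0.28,-0.04,0,-0.09],[0,-0.35,-0.05,-0.01,-0.11],[0,-0.42,-0.06,-0.01,-0.13],[0,-0.49,-0.07,-0.01,-0.15],[0,-0.55,-0.073,-0.01,-0.168]]

```text
time_s: 1.53
tcp_pos: [0.4313, -0.1247, 0.4149]
eef_rot: [-180.0, 0.0, -90.1]
contact_force: [-0.2, -0.2, -1.0]
gripper_width: 0.0876
gripper_force: 0.0
```

Request:
play_rows:
  rows:
    - [[0,-0.07,-0.03,0,0],[0,-0.14,-0.06,0,0],[0,-0.21,-0.09,0,0],[0,-0.28,-0.12,0,0],[0,-0.35,-0.15,0,0],[0,-0.42,-0.17,0,0],[0,-0.42,-0.17,0,0],[0,-0.42,-0.17,0,0]]

```text
time_s: 2.2
tcp_pos: [0.5169, 0.0846, 0.4138]
eef_rot: [179.9, -0.0, -90.1]
contact_force: [-0.5, -0.1, -0.1]
gripper_width: 0.0876
gripper_force: 0.0
```

```bash
python3 - <<'E'
from lib import *
s=r.get_state();print(s["tcp_pos"],s["eef_rot"])
im=r.capture("wrist");np.save("w1",im);save(im,(0,0,512,384),"w1",1.5)
E
```

```text
[0.51689164 0.08462736 0.41375646] [ 1.79891595e+02 -4.76528539e-02 -9.00706376e+01]
```

View pics/w1.png

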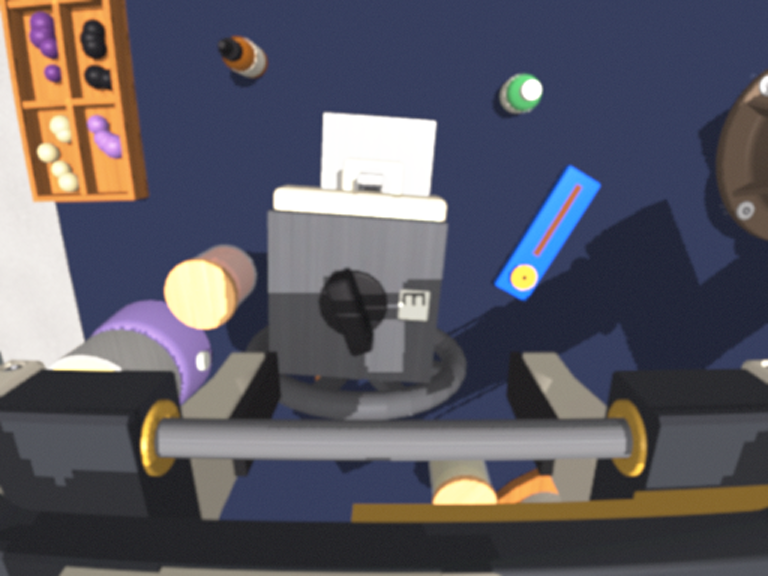

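```bash
python3 - <<'E'
from lib import *
im=np.load("w1.npy");i=r.camera_info("wrist")
for nm,uv,z in [("cFL",(270,210),.306),("cFR",(447,220),.306),("cBR",(437,382),.306),("cBL",(270,372),.306),("barA",(345,269),.336),("barB",(362,354),.336),("win",(414,305),.306),("plate",(323,113),0),("plate",(437,121),0),("plate",(432,196),0),("plate",(321,186),0),("wfront",(276,190),.306),("wfront",(446,200),.306)]:
    print(nm,pt(i,np.array(uv)/1.5,z).round(4))
h=hsv(im);m=(h[...,2]<38)
for c,s in blobs(m[150:250,200:280],60):
    print(c+[200,150],s)
    ys,xs=np.nonzero(m[170:250,200:280])
save(im,(165,110,325,260),"w1c",4)
E
```

```text
cFL [0.5872 0.0348 0.306 ]
cFR [0.4849 0.041  0.306 ]
cBR [0.4878 0.1464 0.306 ]
cBL [0.596  0.1391 0.306 ]
barA [0.5417 0.0621 0.336 ]
barB [0.5338 0.1117 0.336 ]
win [0.5034 0.0932 0.306 ]
plate [ 0.5976 -0.0359  0.    ]
plate [ 0.4641 -0.0265  0.    ]
plate [0.4682 0.061  0.    ]
plate [0.6036 0.0485 0.    ]
wfront [0.5829 0.0234 0.306 ]
wfront [0.4858 0.0295 0.306 ]
[236.22700297 210.19732938] [ 15  30  42  56 674]
```

View pics/w1c.png

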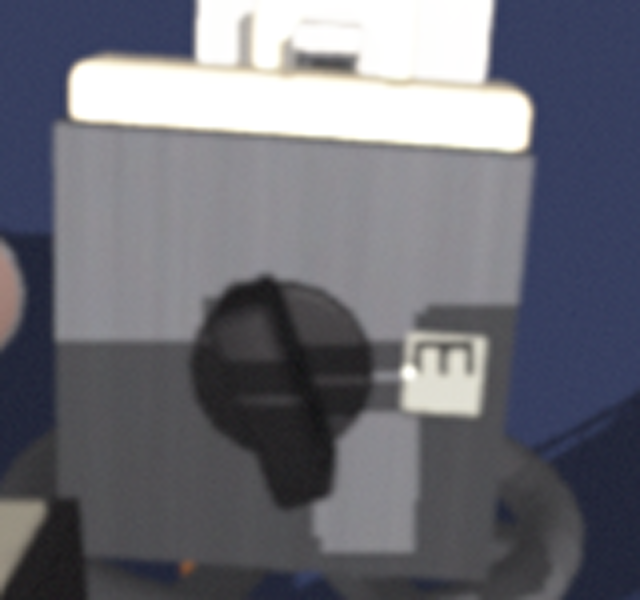

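The window shows a "3", sitting slightly toward -y, so the dial reads about 2.0. The bar's long edge lies at about 112° in world. I'll grip the bar, reading the axis from the disc at crop pixel (282,365).

```bash
python3 - <<'E'
from lib import *
i=r.camera_info("wrist")
for z in(.308,.32):print(pt(i,(235.5,201.2),z).round(4))
c=np.array([[270,280],[335,440],[290,500],[240,290]])/4+[165,110]
print([pt(i,p,.336).round(4) for p in c])
E
```

```text
[0.5404 0.0903 0.308 ]
[0.5393 0.0861 0.32  ]
[array([0.5397, 0.0626, 0.336 ]), array([0.5273, 0.0971, 0.336 ]), array([0.537 , 0.1108, 0.336 ]), array([0.5458, 0.0647, 0.336 ])]
```

Request:
play_rows:
  rows:
    - [[0,0,-0.01,0.02,-0.04],[0,0,-0.02,0.04,-0.08],[0,-0.01,-0.03,0.06,-0.12],[0,-0.01,-0.04,0.08,-0.16],[0,-0.01,-0.043,0.1,-0.2],[0,-0.01,-0.043,0.1,-0.256],[0,-0.01,-0.043,0.1,-0.256],[0,-0.01,-0.043,0.1,-0.256]]

```text
time_s: 2.92
tcp_pos: [0.5381, 0.0867, 0.3654]
eef_rot: [-179.9, -0.0, -68.4]
contact_force: [0.3, 0.4, 0.0]
gripper_width: 0.0876
gripper_force: 0.0
```

```bash
python3 - <<'E'
from lib import *
s=r.get_state();print(s["tcp_pos"],s["eef_rot"])
im=r.capture("wrist");save(im,(120,100,400,310),"w2",2.8)
E
```

```text
[0.53810134 0.08669228 0.36544633] [-1.79949482e+02 -8.57887696e-03 -6.84342219e+01]
```

View pics/w2.png

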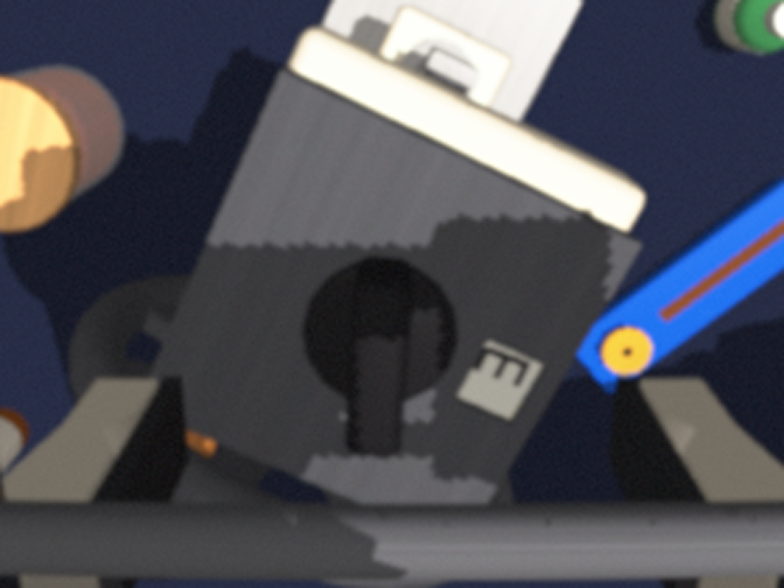

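The bar now lies upright in the picture between the fingers, at x about 378. I'm descending and gripping.

Request:
play_rows:
  rows:
    - [[0,0,0,0.03,0],[0,0,0,0.06,0],[0,0,0,0.09,0],[0,0,0,0.106,0],[0,0,0,0.106,0],[0.6,0,0,0.106,0],[0.8,0,0,0.106,0],[1,0,0,0.106,0]]
  squeeze: 25

```text
time_s: 3.63
tcp_pos: [0.5387, 0.0879, 0.313]
eef_rot: [-179.9, -0.0, -68.2]
contact_force: [-0.1, -0.3, 0.8]
gripper_width: 0.073
gripper_force: 0.0
```

Request:
play_rows:
  rows:
    - [[1,0,0,0,0],[1,0,0,0,0],[1,0,0,0,0],[1,0,0,0,0],[1,0,0,0,0],[1,0,0,0,0],[1,0,0,0,0],[1,0,0,0,0]]

```text
time_s: 4.3
tcp_pos: [0.5397, 0.0885, 0.3121]
eef_rot: [-179.8, 0.0, -68.2]
contact_force: [16.0, 3.7, -9.6]
gripper_width: 0.0199
gripper_force: 7.5
```

Request:
play_rows:
  rows:
    - [[1,0,0,0,0],[1,0,0,0,0],[1,0,0,0,0],[1,0,0,0,0],[1,0,0,0,0],[1,0,0,0,0],[1,0,0,0,0],[1,0,0,0,0]]

```text
time_s: 4.97
tcp_pos: [0.5421, 0.0899, 0.312]
eef_rot: [-179.5, 0.0, -68.2]
contact_force: [16.7, 4.8, -8.4]
gripper_width: 0.0138
gripper_force: 25.0
```

Request:
play_rows:
  rows:
    - [[1,0,-0.004,0,0],[1,0,-0.008,0,-0.09],[1,0,-0.008,0,-0.17],[1,0,-0.008,0,-0.25],[1,0,-0.008,0,-0.33],[1,0,-0.008,0,-0.41],[1,0,-0.008,0,-0.49],[1,0,-0.008,0,-0.57]]

```text
time_s: 5.63
tcp_pos: [0.5441, 0.0917, 0.3119]
eef_rot: [-179.7, -0.2, -18.9]
contact_force: [8.0, 9.3, -4.4]
gripper_width: 0.0138
gripper_force: 25.0
```

Request:
play_rows:
  rows:
    - [[1,0,0,0,-0.08],[1,0,0,0,-0.16],[1,0,0,0,-0.24],[1,0,0,0,-0.32],[1,0,0,0,-0.4],[1,0,0,0,-0.48],[1,0,0,0,-0.56],[1,0,0,0,-0.63]]

```text
time_s: 6.3
tcp_pos: [0.5437, 0.0943, 0.3119]
eef_rot: [-179.8, -0.5, 35.4]
contact_force: [1.4, 19.8, -0.8]
gripper_width: 0.014
gripper_force: 25.1
```

Request:
play_rows:
  rows:
    - [[1,0,0,0,-0.08],[1,0,0,0,-0.16],[1,0,0,0,-0.24],[1,0,0,0,-0.32],[1,0,0,0,-0.388],[1,0,0,0,-0.388],[1,0,0,0,-0.388],[1,0,0,0,-0.388]]

```text
time_s: 6.97
tcp_pos: [0.5424, 0.0954, 0.3119]
eef_rot: [-179.9, -0.6, 68.4]
contact_force: [-3.8, 23.6, 3.6]
gripper_width: 0.0139
gripper_force: 25.4
```

Request:
play_rows:
  rows:
    - [[0.6,0,0,0,0],[0.3,0,0,0,0],[0,0,0,0,0],[0,0,0,0,0],[0,0,0,0,0],[0,0,0,-0.06,0],[0,0,0,-0.12,0],[0,0,0,-0.18,0]]

```text
time_s: 7.63
tcp_pos: [0.5416, 0.0886, 0.4026]
eef_rot: [-180.0, 0.1, 68.2]
contact_force: [0.6, 0.6, 0.5]
gripper_width: 0.0614
gripper_force: 0.0
```

Request:
play_rows:
  rows:
    - [[0,0,0,-0.02,0.08],[0,0,0,-0.02,0.16],[0,0,0,-0.02,0.24],[0,0,0,-0.02,0.32],[0,0,0,-0.02,0.4],[0,0,0,-0.02,0.48],[0,0,0,-0.02,0.56],[0,0,0,-0.02,0.63]]

```text
time_s: 8.3
tcp_pos: [0.5419, 0.0888, 0.4116]
eef_rot: [180.0, 0.0, 13.7]
contact_force: [-0.7, 0.4, 0.1]
gripper_width: 0.0875
gripper_force: 0.0
```

Request:
play_rows:
  rows:
    - [[0,0,0,0,0.08],[0,0,0,0,0.16],[0,0,0,0,0.24],[0,0,0,0,0.32],[0,0,0,0,0.4],[0,0,0,0,0.48],[0,0,0,0,0.56],[0,0,0,0,0.63]]

```text
time_s: 8.97
tcp_pos: [0.5419, 0.0887, 0.4116]
eef_rot: [180.0, 0.0, -40.4]
contact_force: [-0.4, 0.6, -0.5]
gripper_width: 0.0873
gripper_force: 0.0
```

Request:
play_rows:
  rows:
    - [[0,0,0,0,0.08],[0,0,0,0,0.16],[0,0,0,0,0.24],[0,0,0,0,0.32],[0,0,0,0,0.4],[0,0,0,0,0.48],[0,0,0,0,0.56],[0,0,0,0,0.583]]

```text
time_s: 9.63
tcp_pos: [0.5419, 0.0887, 0.4116]
eef_rot: [180.0, -0.0, -90.6]
contact_force: [0.0, -0.2, -0.6]
gripper_width: 0.0874
gripper_force: 0.0
```

```bash
python3 - <<'E'
from lib import *
s=r.get_state();print(s["time_s"],s["tcp_pos"],s["eef_rot"])
im=r.capture("wrist");np.save("w3",im);save(im,(165,100,325,260),"w3",3.7)
E
```

```text
9.6333 [0.54185086 0.08873527 0.41163484] [ 1.79976944e+02 -2.11900813e-02 -9.05913754e+01]
```

View pics/w3.png

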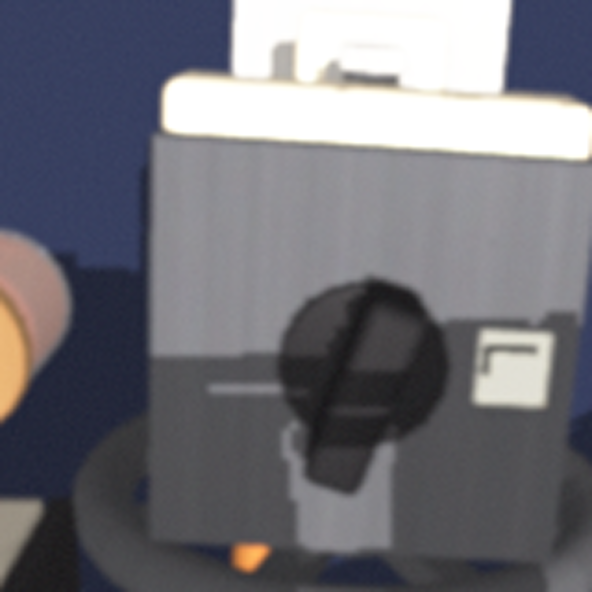

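The window now shows the 7, centred to within about 2 mm, with some parallax because I'm viewing from -y. The knob bar lies along the expected 68° direction, so the dial is done. Next I'll locate the handle, cups and press.

```bash
python3 - <<'E'
from lib import *
i=r.camera_info("wrist");q=lambda u,v:np.array([u,v])/3.7+[165,100]
print("disc",pt(i,q(364,362),.312).round(4),"FL",pt(i,q(155,135),.306).round(4),"FR",pt(i,q(590,160),.306).round(4),"BL",pt(i,q(150,540),.306).round(4))
R={}
for n,bx in(("top",(175,150,235,185)),("scene",(270,150,330,200))):
    im=r.capture(n);R[n]=r.camera_info(n);h=hsv(im);np.save(n,im)
    m=(h[...,0]>5)&(h[...,0]<16)&(h[...,1]>130)&(h[...,2]>80)
    z=np.zeros(m.shape,bool);z[bx[1]:bx[3],bx[0]:bx[2]]=1
    for c,s in blobs(m&z,8): print(n,"handle",c.round(1),s)
a=np.load("top.npy")[130:250,180:390];b=np.load("scene.npy")[150:384,110:330]
a=cv2.resize(a,None,fx=2.4,fy=2.4,interpolation=2);b=cv2.resize(b,None,fx=2.4,fy=2.4,interpolation=2)[:,:290*2]
W=max(a.shape[1],b.shape[1]);o=np.zeros((a.shape[0]+312,W,3),np.uint8);o[:a.shape[0],:a.shape[1]]=a;o[a.shape[0]:,:b.shape[1]]=b[:312]
cv2.imwrite("pics/ab.png",o[...,::-1]);print(o.shape)
E
```

```text
disc [0.5403 0.0902 0.312 ] FL [0.5881 0.0366 0.306 ] FR [0.4875 0.0432 0.306 ] BL [0.596  0.1404 0.306 ]
top handle [196.4 165.7] [187 163  20   7 106]
scene handle [309.6 177.6] [306 173   7   9  42]
(600, 528, 3)
```

View pics/ab.png

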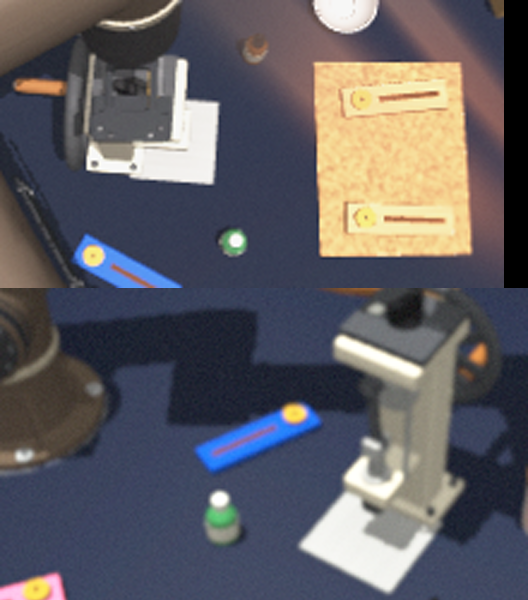

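The top view shows both holders clear of shadow, with cups at (361,99) and (366,216), and the handle at (40,87). The scene view shows part of the handle through the wheel at (478,355).

```bash
cat >> lib.py <<'E'
YAW=np.radians(-3.8); ORG=np.array([.5366,.0386,0])
def press(p):
    "press frame mm -> world m"
    c,s=np.cos(YAW),np.sin(YAW);x,y,z=np.array(p)/1000;return ORG+[c*x-s*y,s*x+c*y,z]
def handle(w,y=192): return press([-70*np.sin(w),y,225-70*np.cos(w)])
E
python3 - <<'E'
from lib import *
T,S=r.camera_info("top"),r.camera_info("scene")
for w in np.arange(-3.2,3.2,.4):
    print(round(w,1),"end",proj(T,handle(w,223)).round(1),"mid",proj(T,handle(w,185)).round(1),"scene",proj(S,handle(w,150)).round(1),proj(S,handle(w,223)).round(1))
for n,z,q in(("plate corner",0,0),):pass
im=np.load("top.npy");h=hsv(im)
m=(h[...,0]>18)&(h[...,0]<32)&(h[...,1]>110)&(h[...,2]>120);m[:, :320]=0;m[:,345:]=0
m[:160]=0;m[225:]=0
for c,s in blobs(m,5): print("cup",c.round(1),s,pt(T,c,.027).round(4))
for u,v in((349,68),(446,80),(449,107),(343,116)): pass
for nm,L in (("A",((342,86),(444,80),(446,108),(345,117))),("B",((346,203),(453,207),(452,235),(346,233)))):
    P=[pt(T,np.array(c)/2.4+[180,130],.017).round(3) for c in L];print(nm,P,np.mean(P,0))
for u in((130,180),(215,184),(218,102)): print("plate",pt(T,np.array(u)/2.4+[180,130],0).round(3))
E
```

```text
-3.2 end [179.5 167.7] mid [192.2 168.6] scene [293.  146.7] [305.1 133.9]
-2.8 end [180.6 159.1] mid [193.2 159.9] scene [301.7 151. ] [313.5 138. ]
-2.4 end [182.2 152.7] mid [194.6 153.5] scene [309. 158.] [320.5 144.7]
-2.0 end [183.9 149.6] mid [196.  150.4] scene [313.5 166.3] [324.8 152.9]
-1.6 end [185.5 150. ] mid [197.3 150.8] scene [314.6 174.5] [325.7 161. ]
-1.2 end [186.7 153.7] mid [198.3 154.4] scene [312.2 181.3] [323.3 167.7]
-0.8 end [187.4 159.9] mid [198.8 160.7] scene [306.9 185.6] [317.9 172. ]
-0.4 end [187.5 167.7] mid [198.7 168.4] scene [299.5 186.8] [310.6 173.4]
-0.0 end [187. 176.] mid [198.2 176.7] scene [291.2 184.9] [302.5 171.7]
0.4 end [186.  183.6] mid [197.3 184.4] scene [283.4 180.3] [294.8 167.3]
0.8 end [184.6 189.6] mid [196.1 190.4] scene [276.9 173.7] [288.6 160.9]
1.2 end [182.9 193. ] mid [194.7 193.8] scene [272.9 165.9] [284.8 153.3]
1.6 end [181.3 193.1] mid [193.3 193.9] scene [271.8 158.1] [283.9 145.6]
2.0 end [180.  189.6] mid [192.3 190.5] scene [274.  151.4] [286.2 139. ]
2.4 end [179.2 183.1] mid [191.7 183.9] scene [279.3 147. ] [291.5 134.5]
2.8 end [179.1 174.3] mid [191.7 175.2] scene [286.9 145.6] [299. 133.]
cup [330.1 171. ] [327 168   8   8  44] [ 0.5988 -0.2545  0.027 ]
cup [331.6 220.2] [328 217   8   7  49] [ 0.4134 -0.2538  0.027 ]
A [array([ 0.621, -0.228,  0.017]), array([ 0.632, -0.394,  0.017]), array([ 0.587, -0.394,  0.017]), array([ 0.571, -0.231,  0.017])] [ 0.60275 -0.31175  0.017  ]
B [array([ 0.435, -0.229,  0.017]), array([ 0.429, -0.398,  0.017]), array([ 0.385, -0.394,  0.017]), array([ 0.389, -0.228,  0.017])] [ 0.4095  -0.31225  0.017  ]
plate [0.473 0.106 0.   ]
plate [ 0.467 -0.027  0.   ]
plate [ 0.598 -0.032  0.   ]
```

The handle sits at w ≈ -0.5. Two candidate holders are on the mat: A with its cup at (0.599,-0.2545) and B with its cup at (0.413,-0.254). Both are plain bamboo, so both are meant. I'm moving the camera over the mat.

Request:
play_rows:
  rows:
    - [[0,0.08,0.01,0.01,0],[0,0.16,0.02,0.02,0],[0,0.24,0.03,0.03,0],[0,0.32,0.04,0.04,0],[0,0.4,0.05,0.06,0],[0,0.48,0.06,0.08,0],[0,0.56,0.07,0.1,0],[0,0.64,0.084,0.1,0]]

```text
time_s: 10.45
tcp_pos: [0.4978, -0.2323, 0.3598]
eef_rot: [179.9, 0.1, -90.0]
contact_force: [1.3, 0.6, -1.1]
gripper_width: 0.0878
gripper_force: 0.0
```

Request:
play_rows:
  rows:
    - [[0,0.03,0,0,0],[0,0.03,0,0,0],[0,0.03,0,0,0],[0,0.03,0,0,0],[0,0.03,0,0,0],[0,0.03,0,0,0],[0,0.03,0,0,0],[0,0.03,0,0,0]]

```text
time_s: 11.12
tcp_pos: [0.4993, -0.2449, 0.362]
eef_rot: [-180.0, 0.0, -90.1]
contact_force: [0.2, 0.2, -0.6]
gripper_width: 0.0875
gripper_force: 0.0
```

```bash
python3 - <<'E'
from lib import *
s=r.get_state();print(s["time_s"],s["tcp_pos"],s["eef_rot"])
i=r.camera_info("wrist");im=r.capture("wrist");np.save("w4",im);save(im,(0,0,512,384),"w4",1.5)
h=hsv(im)
m=(h[...,0]>18)&(h[...,0]<32)&(h[...,1]>110)&(h[...,2]>120)
for c,s in blobs(m,60): print("yellow",c.round(1),s,pt(i,c,.027).round(4))
E
```

```text
11.1167 [ 0.49930206 -0.24494544  0.36198283] [-1.79981133e+02  1.37665534e-04 -9.00652072e+01]
yellow [256.1  98.7] [  155    28   199   150 14769] [ 0.5081 -0.3249  0.027 ]
yellow [201.  141.4] [191 131  22  22 357] [ 0.5969 -0.2593  0.027 ]
yellow [316.3 140.9] [305 131  23  21 349] [ 0.4123 -0.26    0.027 ]
yellow [418.9 149.8] [411 141  17  18 244] [ 0.242  -0.2468  0.027 ]
yellow [ 98.4 291.3] [ 93 270  14  46 292] [0.8164 0.0273 0.027 ]
yellow [426.2 296.4] [419 274  13  43 260] [0.179  0.0394 0.027 ]
```

View pics/w4.png

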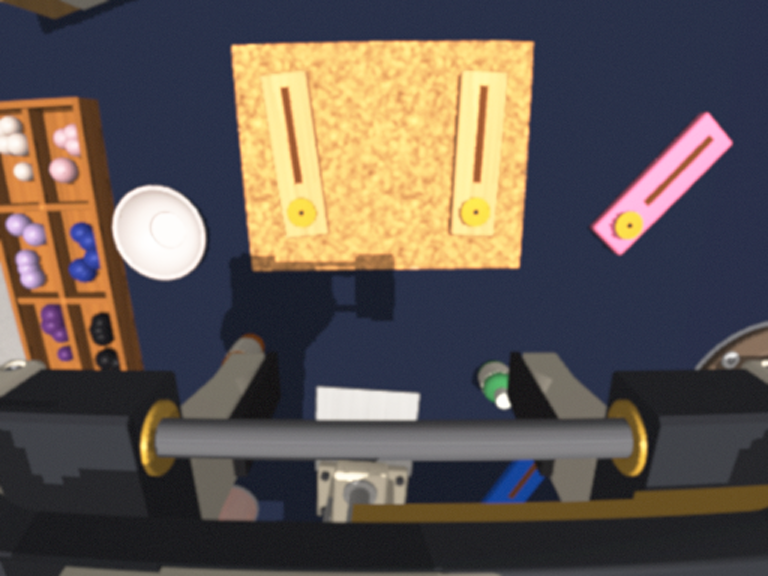

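The wrist view shows A's cup at (301,212) with its groove from (285,88) to (298,182), and B's cup at (476,212) with its groove from (484,87) to (478,182). The amber dropper is half hidden behind the left finger at about (240,350), and the green bottle is at (495,385).

```bash
python3 - <<'E'
from lib import *
i=r.camera_info("wrist");q=lambda u,v,z:pt(i,np.array([u,v])/1.5,z)
for nm,a,b,cup in(("A",(285,88),(298,182),(201,141.4)),("B",(484,87),(478,182),(316.3,140.9))):
    d=q(*b,.017)-q(*a,.017);y=np.degrees(np.arctan2(d[1],d[0]));c=pt(i,cup,.027);u=d/np.linalg.norm(d)
    print(nm,"yaw",y.round(1),"grip",(c-u*.112).round(4),q(*a,.017),q(*b,.017))
print("A rear",q(285,73.5,.017),"front",q(307.5,234.5,.017));print("B rear",q(485,72,.017),"front",q(473,235,.017))
print("dropper",q(232,355,0),q(250,340,.1));print("green cap",q(503,401,.068))
S,T=r.camera_info("scene"),r.camera_info("top")
print("drop tri",tri(ray(S,np.array([454,441])*.64),ray(T,(287.9,146.6))))
print("plate",q(316,388,0),q(420,393,0))
E
```

```text
A yaw 94.9 grip [ 0.6064 -0.3711  0.027 ] [ 0.60886198 -0.38479972  0.017     ] [ 0.60069303 -0.29025874  0.017     ]
B yaw 89.0 grip [ 0.4104 -0.372   0.027 ] [ 0.40660364 -0.38532684  0.017     ] [ 0.4082548  -0.29001688  0.017     ]
A rear [ 0.60807182 -0.39866039  0.017     ] front [ 0.59353487 -0.23327345  0.017     ]
B rear [ 0.40625205 -0.39964621  0.017     ] front [ 0.41083887 -0.23254278  0.017     ]
dropper [ 0.70085437 -0.0780513   0.        ] [ 0.64186042 -0.14325941  0.1       ]
green cap [ 0.375618   -0.05407218  0.068     ]
drop tri (array([ 0.67583379, -0.08843509,  0.08701515]), np.float64(0.001816259909480217))
plate [ 0.59761854 -0.03203955  0.        ] [ 0.46480466 -0.02493386  0.        ]
```

Request:
play_rows:
  rows:
    - [[0,0.035,0.025,0.05,0.008],[0,0.07,0.05,0.11,0.016],[0,0.105,0.075,0.17,0.016],[0,0.14,0.1,0.23,0.016],[0,0.175,0.125,0.3,0.016],[0,0.21,0.155,0.36,0.016],[0,0.252,0.183,0.42,0.016],[0,0.252,0.183,0.5,0.016]]

```text
time_s: 11.83
tcp_pos: [0.4065, -0.3741, 0.1123]
eef_rot: [-179.8, -0.1, -91.6]
contact_force: [1.5, 0.2, -0.1]
gripper_width: 0.0878
gripper_force: 0.0
```

Request:
play_rows:
  rows:
    - [[0,0,0,0.06,0],[0,0,0,0.1,0],[0,0,0,0.1,0],[0,0,0,0.1,0],[0,0,0,0.1,0],[0,0,0,0.1,0],[0,0,0,0.1,0],[0,0,0,0.1,0]]

```text
time_s: 12.5
tcp_pos: [0.4081, -0.3716, 0.0632]
eef_rot: [-179.9, -0.1, -91.5]
contact_force: [0.0, -0.8, -0.1]
gripper_width: 0.0875
gripper_force: 0.0
```

```bash
python3 - <<'E'
from lib import *
s=r.get_state();print(s["time_s"],s["tcp_pos"],s["eef_rot"],shift([.408,-.371,.006]))
i=r.camera_info("wrist");im=r.capture("wrist");np.save("w5",im);save(im,(80,60,430,380),"w5",1.7)
E
```

```text
12.5 [ 0.40809729 -0.37163324  0.06318212] [-1.79870357e+02 -5.29251721e-02 -9.14988904e+01] [-0.0013  0.0002  0.1144]
```

View pics/w5.png

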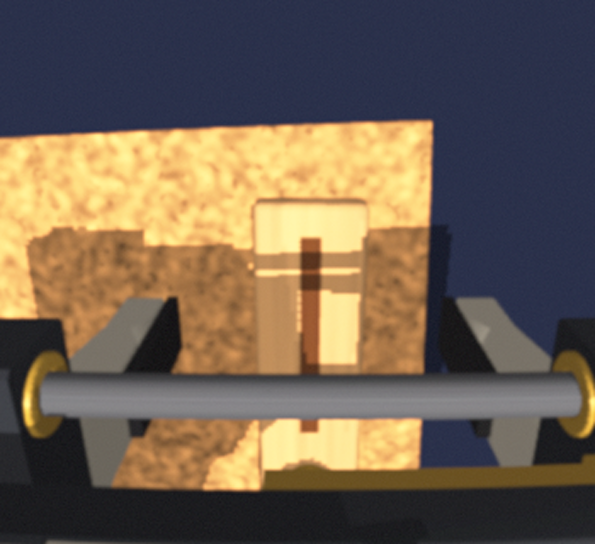

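The holder is centred between the fingers, at x about 311. I'm descending and gripping.

Request:
play_rows:
  rows:
    - [[0,0,0,0.04,0],[0,0,0,0.08,0],[0,0,0,0.114,0],[0,0,0,0.114,0],[0.3,0,0,0.114,0],[0.6,0,0,0.114,0],[0.9,0,0,0.114,0],[1,0,0,0.114,0]]
  squeeze: 35

```text
time_s: 13.22
tcp_pos: [0.4074, -0.3715, 0.0052]
eef_rot: [-180.0, -0.0, -91.5]
contact_force: [0.4, 0.5, 0.4]
gripper_width: 0.0663
gripper_force: 0.0
```

Request:
play_rows:
  rows:
    - [[1,0,0,0,0],[1,0,0,0,0],[1,0,0,0,0],[1,0,0,0,0],[1,0,0,0,0],[1,0,0,0,0],[1,0,0,0,0],[1,0,0,0,0]]

```text
time_s: 13.88
tcp_pos: [0.4074, -0.3714, 0.005]
eef_rot: [-180.0, -0.0, -91.5]
contact_force: [-0.2, 0.6, 3.3]
gripper_width: 0.0476
gripper_force: 35.0
```

Request:
play_rows:
  rows:
    - [[1,0,0,0,0],[1,0,0,0,0],[1,0,0,0,0],[1,0,0,-0.005,0],[1,0,0,-0.01,0],[1,0,0,-0.015,0],[1,0,0,-0.02,0],[1,0,0,-0.02,0]]

```text
time_s: 14.55
tcp_pos: [0.4075, -0.3715, 0.0153]
eef_rot: [-180.0, -0.0, -91.5]
contact_force: [-0.0, -0.5, -1.3]
gripper_width: 0.0475
gripper_force: 35.0
```

```bash
python3 - <<'E'
from lib import *
s=r.get_state();print(s["time_s"],s["tcp_pos"],s["eef_rot"],s["gripper_width"],shift(press([0,-112-60,16])),press([0,-172,16]))
im=r.capture("scene");i=r.camera_info("scene");save(im,(60,140,400,384),"s5",2.2)
E
```

```text
14.55 [ 0.40750334 -0.37154327  0.01531081] [-1.79966578e+02 -1.63403098e-02 -9.15153113e+01] 0.04750329068498836 [-0.4831 -0.2227 -0.0014] [ 0.52520089 -0.13302185  0.016     ]
```

View pics/s5.png

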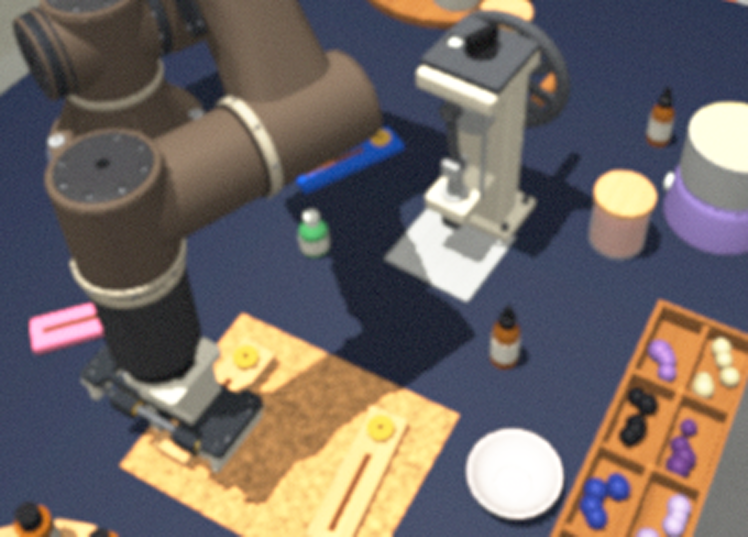

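Scene crop: B is held, with its cup at (245,357), A's cup is at (380,428), and the lane from the mat to the press is clear. The dropper stands at (505,340), beside the lane.

Request:
play_rows:
  rows:
    - [[1,-0.04,-0.02,0,0.005],[1,-0.1,-0.045,0,0.01],[1,-0.16,-0.075,0,0.02],[1,-0.22,-0.1,0,0.027],[1,-0.29,-0.133,0,0.027],[1,-0.36,-0.165,0,0.027],[1,-0.43,-0.197,0,0.027],[1,-0.483,-0.223,0,0.027]]

```text
time_s: 15.27
tcp_pos: [0.5262, -0.1305, 0.0149]
eef_rot: [-180.0, 0.0, -93.8]
contact_force: [0.4, -0.9, -1.3]
gripper_width: 0.0477
gripper_force: 35.0
```

Request:
play_rows:
  rows:
    - [[1,0,0,0,0],[1,0,0,0,0],[1,0,0,0,0],[1,0,0,0,0],[1,0,0,0,0],[1,0,0,0,0],[1,0,0,0,0],[1,0,0,0,0]]

```text
time_s: 15.93
tcp_pos: [0.525, -0.1335, 0.0149]
eef_rot: [-180.0, 0.0, -93.9]
contact_force: [0.2, 0.5, -1.0]
gripper_width: 0.0473
gripper_force: 35.0
```

```bash
python3 - <<'E'
from lib import *
s=r.get_state();print(s["time_s"],s["tcp_pos"],s["eef_rot"],s["gripper_width"],shift(press([0,-112,16])))
S=r.camera_info("scene");im=r.capture("scene");np.save("s6",im);h=hsv(im)
m=(h[...,0]>18)&(h[...,0]<32)&(h[...,1]>150)&(h[...,2]>120)
for c,t in blobs(m,15): print(c.round(1),t,pt(S,c,.036).round(4))
c=s["tcp_pos"];y=np.radians(s["eef_rot"][2]);print("cup exp",c-.112*np.array([np.cos(y),np.sin(y),0]))
print("proj knob",proj(S,press([0,52,336])),"cover",[proj(S,press(p)).round(1).tolist() for p in([-52,-12,306],[52,-12,306],[52,110,306])],"guide",[proj(S,press(p)).round(1).tolist() for p in([-30,-25,80],[30,-25,80],[60,128,14],[60,43,14])])
k=im[150:300,235:325];save(im,(215,140,365,290),"s6",4)
E
```

```text
15.9333 [ 0.52497751 -0.13349695  0.01489224] [-1.79993991e+02  3.37211861e-04 -9.38923331e+01] 0.047321503079652966 [-0.121  -0.0002 -0.0022]
[83.7 60.7] [ 77  37  15  36 226] [-0.7916  0.6703  0.036 ]
[255.7 258.1] [253 255   7   7  42] [ 0.5399 -0.0227  0.036 ]
[124.9 275.6] [121 272   9   8  55] [ 0.2516 -0.2518  0.036 ]
[232.7 334.5] [228 330  11  10  90] [ 0.6042 -0.2646  0.036 ]
cup exp [ 0.53258027 -0.02175529  0.01489224]
proj knob [277.4296507 153.4482955] cover [[247.1, 168.9], [282.3, 183.1], [304.7, 157.6]] guide [[251.4, 234.7], [269.3, 243.1], [302.0, 229.7], [288.8, 247.3]]
```

View pics/s6.png

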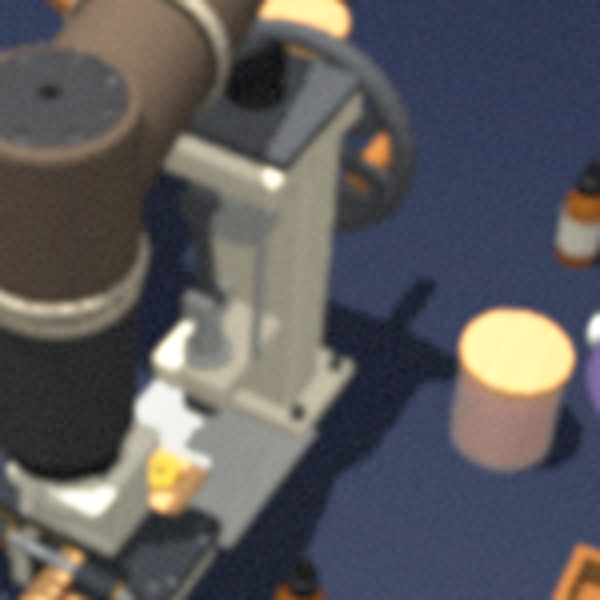

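The scene crop shows B's cup at (168,467), short of the foot and in line with it. The knob-grip contact puts the dial axis at (0.5412,0.0908), so I'm updating the press origin to (0.5378,0.0389) and inserting.

Request:
play_rows:
  rows:
    - [[1,-0.015,0,0,0],[1,-0.035,-0.002,0,0],[1,-0.055,-0.002,0,0],[1,-0.075,-0.003,0,0],[1,-0.095,-0.003,0,0],[1,-0.11,-0.003,0,0],[1,-0.121,-0.003,0,0],[1,-0.121,-0.003,0,0]]

```text
time_s: 16.65
tcp_pos: [0.5309, -0.0714, 0.0149]
eef_rot: [-180.0, 0.0, -93.7]
contact_force: [-0.0, -0.7, -1.5]
gripper_width: 0.0477
gripper_force: 35.0
```

Request:
play_rows:
  rows:
    - [[1,0,0,0.006,0],[1,0,0,0.012,0],[1,0,0,0.018,0],[1,0,0,0.023,0],[1,0,0,0.023,0],[1,0,0,0.023,0],[1,0,0,0.023,0],[1,0,0,0.023,0]]

```text
time_s: 17.32
tcp_pos: [0.5307, -0.0728, 0.0034]
eef_rot: [-180.0, 0.0, -93.8]
contact_force: [-0.3, -0.1, -0.9]
gripper_width: 0.0478
gripper_force: 35.0
```

```bash
sed -i 's/ORG=np.array(\[.*/ORG=np.array([.5378,.0389,0])/' lib.py; python3 - <<'E'
from lib import *
s=r.get_state();print(s["time_s"],s["tcp_pos"],s["eef_rot"],s["gripper_width"],s["contact_force"],shift(press([0,-112,2])))
S=r.camera_info("scene");im=r.capture("scene");np.save("s7",im);h=hsv(im)
m=(h[...,0]>18)&(h[...,0]<32)&(h[...,1]>140)&(h[...,2]>90)
print([ (c.round(1).tolist(),t.tolist(),pt(S,c,.024).round(3)) for c,t in blobs(m,5) if 230<c[0]<300 and 200<c[1]<300],proj(S,press([0,0,24])).round(1))
E
```

```text
17.3167 [ 0.53074191 -0.07278901  0.00337903] [-1.79994966e+02  4.76915542e-04 -9.38475583e+01] 0.04782126223945057 [-0.27609994 -0.06715847 -0.92582647] [0.0002 0.0007 0.0028]
[([268.1, 246.9], [266, 244, 5, 7, 25], array([0.548, 0.041, 0.024]))] [264.8 246.2]
```

Request:
play_rows:
  rows:
    - [[0.7,0,0,0.002,0],[0.5,0,0,0.002,0],[0.3,0,0,0.002,0],[0,0,0,0.002,0],[0,0,0,0.002,0],[0,0,0,0.002,0],[0,0,0,-0.01,0],[0,0,0,-0.04,0]]

```text
time_s: 18.03
tcp_pos: [0.5293, -0.0729, 0.0222]
eef_rot: [179.8, -0.0, -93.9]
contact_force: [-0.1, -0.2, 0.1]
gripper_width: 0.0822
gripper_force: 0.0
```

Request:
play_rows:
  rows:
    - [[0,0,0,-0.08,0],[0,0,0,-0.16,0],[0,0,0,-0.24,0],[0,0,0,-0.32,0],[0,0,0,-0.4,0],[0,0,0,-0.48,-0.05],[0,0,0,-0.56,-0.12],[0,0,0,-0.64,-0.2]]

```text
time_s: 18.7
tcp_pos: [0.5298, -0.0729, 0.3463]
eef_rot: [-179.9, 0.0, -76.4]
contact_force: [2.0, -0.2, -0.1]
gripper_width: 0.0874
gripper_force: 0.0
```

```bash
python3 - <<'E'
from lib import *
s=r.get_state();print(s["time_s"],s["tcp_pos"],s["eef_rot"],s["gripper_width"],s["joints"],handle(-.5),shift(handle(-.5)+[0,0,.22]))
E
```

```text
18.7 [ 0.52977164 -0.07286579  0.34625681] [-1.79939140e+02  1.01379934e-03 -7.63724009e+01] 0.08744962697982606 [ 1.31857440e+01  3.93050068e+00 -5.33980691e+00 -1.50299072e-03
 -8.06688424e+01  4.42097493e-01] [0.58401059 0.22825374 0.16356922] [-0.5597 -0.2473 -0.0746]
```

Request:
play_rows:
  rows:
    - [[0,0,0,-0.08,-0.08],[0,-0.02,-0.01,-0.15,-0.16],[0,-0.08,-0.035,-0.16,-0.24],[0,-0.14,-0.06,-0.16,-0.32],[0,-0.21,-0.09,-0.16,-0.4],[0,-0.28,-0.12,-0.16,-0.48],[0,-0.35,-0.155,-0.16,-0.56],[0,-0.42,-0.185,-0.16,-0.63]]

```text
time_s: 19.37
tcp_pos: [0.5719, 0.1546, 0.4241]
eef_rot: [-180.0, -0.0, -22.2]
contact_force: [1.5, -1.0, 0.2]
gripper_width: 0.0878
gripper_force: 0.0
```

Request:
play_rows:
  rows:
    - [[0,0,0,0,-0.08],[0,0,0,0,-0.16],[0,0,0,0,-0.24],[0,0,0,0,-0.32],[0,0,0,0,-0.4],[0,0,0,0,-0.48],[0,0,0,0,-0.56],[0,0,0,0,-0.63]]

```text
time_s: 20.03
tcp_pos: [0.5718, 0.1528, 0.4238]
eef_rot: [-180.0, -0.0, 32.0]
contact_force: [0.7, 0.1, 0.9]
gripper_width: 0.0876
gripper_force: 0.0
```

Request:
play_rows:
  rows:
    - [[0,0,0,0,-0.08],[0,0,0,0,-0.16],[0,0,0,0,-0.24],[0,0,0,0,-0.32],[0,0,0,0,-0.4],[0,0,0,0,-0.48],[0,0,0,0,-0.56],[0,0,0,0,-0.632]]

```text
time_s: 20.7
tcp_pos: [0.5718, 0.1528, 0.4238]
eef_rot: [180.0, -0.0, 86.3]
contact_force: [0.3, 0.4, 0.0]
gripper_width: 0.0876
gripper_force: 0.0
```

```bash
python3 - <<'E'
from lib import *
s=r.get_state();print(s["time_s"],s["tcp_pos"],s["eef_rot"],s["joints"],shift(handle(-.5,196)-[0,0,.019]))
i=r.camera_info("wrist");im=r.capture("wrist");np.save("w8",im);h=hsv(im)
m=(h[...,0]>5)&(h[...,0]<17)&(h[...,1]>130)&(h[...,2]>80)
for c,t in blobs(m,30): print(c.round(1),t)
print("pred",[proj(i,handle(-.5,y)).round(1) for y in(148,185,223)])
E
```

```text
20.7 [0.57180731 0.15276592 0.42377908] [ 1.79997260e+02 -5.78076044e-03  8.63059992e+01] [ 3.38647593e+01  9.21916299e+00  1.03563607e+01 -2.91308974e-03
 -9.11315020e+01  1.42441182e+02] [0.1602 0.0146 0.5584]
[345.8   2.6] [337   0  19   8 108]
[506.6  35.3] [502  28  10  15  85]
[267.6 104.5] [260  76  16  58 837]
[358.7 122.1] [336 115  43  29 320]
[133.3 182.2] [126 163  15  42  67]
[422.2 214.8] [ 386  181   77   82 3450]
[322.4 264.8] [316 259  16  15 133]
[254.3 323.8] [177 306 138  43 976]
[210.2 338.3] [206 332   9  12  42]
pred [array([267.4, 134.2]), array([267.6, 105.9]), array([267.8,  75.5])]
```

The predicted handle pixels match the picture to 1 px (w = -0.5). I'm descending onto the handle and gripping it.

Request:
play_rows:
  rows:
    - [[0,0.08,0.007,0,0],[0,0.16,0.015,0.02,0],[0,0.16,0.015,0.09,0],[0,0.16,0.015,0.16,0],[0,0.16,0.015,0.24,0],[0,0.16,0.015,0.32,0],[0,0.16,0.015,0.4,0],[0,0.16,0.015,0.46,0]]

```text
time_s: 21.42
tcp_pos: [0.5839, 0.2315, 0.1904]
eef_rot: [-179.9, 0.1, 85.8]
contact_force: [-0.2, 0.7, 0.2]
gripper_width: 0.0879
gripper_force: 0.0
```

Request:
play_rows:
  rows:
    - [[0,0,0,0.03,0],[0,0,0,0.06,0],[0,0,0,0.09,0],[0,0,0,0.098,0],[0,0,0,0.098,0],[0.4,0,0,0.098,0],[0.7,0,0,0.098,0],[1,0,0,0.098,0]]
  squeeze: 20

```text
time_s: 22.08
tcp_pos: [0.5858, 0.2326, 0.1456]
eef_rot: [179.9, -0.1, 85.9]
contact_force: [0.6, 0.5, 0.3]
gripper_width: 0.0727
gripper_force: 0.0
```

Request:
play_rows:
  rows:
    - [[1,0,0,0,0],[1,0,0,0,0],[1,0,0,0,0],[1,0,0,0,0],[1,0,0,0,0],[1,0,0,0,0],[1,0,0,0,0],[1,0,0,0,0]]

```text
time_s: 22.75
tcp_pos: [0.5849, 0.2322, 0.1441]
eef_rot: [-180.0, 0.0, 85.9]
contact_force: [-5.2, 2.3, -0.6]
gripper_width: 0.0199
gripper_force: 1.9
```

```bash
cat >> lib.py <<'E'
def wheel_rows(w0,w1,n=8,yaw=None):
    "tool-axes shares of handle path from w0 to w1 in n equal rows; gripper aligned with press (tool x = press y, tool y = press x)"
    for w in w0+(w1-w0)*np.arange(1,n+1)/n:
        dx=-70*(np.sin(w)-np.sin(w0));dz=-70*(np.cos(w)-np.cos(w0))
        print([1,0,round(dx/500,3),round(-dz/500,3),0],end=",")
    print()
E
python3 - <<'E'
from lib import *
s=r.get_state();print(s["time_s"],s["tcp_pos"],s["eef_rot"],s["gripper_width"],handle(-.5,196))
for a,b in((-.5,-1.3),(-1.3,-2.1),(-2.1,-2.9)): wheel_rows(a,b)
E
```

```text
22.75 [0.58488932 0.23220973 0.14412428] [-1.79950802e+02  1.37884343e-02  8.59450156e+01] 0.019918501520062387 [0.58427569 0.23224495 0.16356922]
[1, 0, np.float64(0.012), np.float64(-0.007), 0],[1, 0, np.float64(0.023), np.float64(-0.016), 0],[1, 0, np.float64(0.033), np.float64(-0.025), 0],[1, 0, np.float64(0.043), np.float64(-0.036), 0],[1, 0, np.float64(0.051), np.float64(-0.047), 0],[1, 0, np.float64(0.058), np.float64(-0.059), 0],[1, 0, np.float64(0.063), np.float64(-0.072), 0],[1, 0, np.float64(0.068), np.float64(-0.085), 0],
[1, 0, np.float64(0.003), np.float64(-0.014), 0],[1, 0, np.float64(0.005), np.float64(-0.028), 0],[1, 0, np.float64(0.005), np.float64(-0.042), 0],[1, 0, np.float64(0.004), np.float64(-0.055), 0],[1, 0, np.float64(0.001), np.float64(-0.069), 0],[1, 0, np.float64(-0.002), np.float64(-0.083), 0],[1, 0, np.float64(-0.008), np.float64(-0.096), 0],[1, 0, np.float64(-0.014), np.float64(-0.108), 0],
[1, 0, np.float64(-0.008), np.float64(-0.012), 0],[1, 0, np.float64(-0.016), np.float64(-0.023), 0],[1, 0, np.float64(-0.026), np.float64(-0.033), 0],[1, 0, np.float64(-0.037), np.float64(-0.041), 0],[1, 0, np.float64(-0.049), np.float64(-0.049), 0],[1, 0, np.float64(-0.061), np.float64(-0.056), 0],[1, 0, np.float64(-0.074), np.float64(-0.061), 0],[1, 0, np.float64(-0.087), np.float64(-0.065), 0],
```

Request:
play_rows:
  rows:
    - [[1,0,0.012,-0.007,0],[1,0,0.023,-0.016,0],[1,0,0.033,-0.025,0],[1,0,0.043,-0.036,0],[1,0,0.051,-0.047,0],[1,0,0.058,-0.059,0],[1,0,0.063,-0.072,0],[1,0,0.068,-0.085,0]]
  squeeze: 30

```text
time_s: 23.42
tcp_pos: [0.6191, 0.2297, 0.1873]
eef_rot: [-180.0, 0.0, 85.9]
contact_force: [-7.2, 2.0, 0.1]
gripper_width: 0.0192
gripper_force: 30.0
```

Request:
play_rows:
  rows:
    - [[1,0,0.003,-0.014,0],[1,0,0.005,-0.028,0],[1,0,0.005,-0.042,0],[1,0,0.004,-0.055,0],[1,0,0.001,-0.069,0],[1,0,-0.002,-0.083,0],[1,0,-0.008,-0.096,0],[1,0,-0.014,-0.108,0]]

```text
time_s: 24.08
tcp_pos: [0.6119, 0.2302, 0.2414]
eef_rot: [-180.0, 0.0, 86.0]
contact_force: [-3.0, -1.0, -4.7]
gripper_width: 0.0187
gripper_force: 30.0
```

Request:
play_rows:
  rows:
    - [[1,0,-0.008,-0.012,0],[1,0,-0.016,-0.023,0],[1,0,-0.026,-0.033,0],[1,0,-0.037,-0.041,0],[1,0,-0.049,-0.049,0],[1,0,-0.061,-0.056,0],[1,0,-0.074,-0.061,0],[1,0,-0.087,-0.065,0]]

```text
time_s: 24.75
tcp_pos: [0.5695, 0.2335, 0.2736]
eef_rot: [179.9, -0.0, 85.9]
contact_force: [5.4, -1.4, -10.8]
gripper_width: 0.0192
gripper_force: 30.0
```

```bash
cat >> lib.py <<'E'
def wnow():
    s=r.get_state();d=s["tcp_pos"]-ORG;c,n=np.cos(YAW),np.sin(YAW);x=c*d[0]+n*d[1];z=d[2]+.019-.225
    print(s["time_s"].round(2),"w",np.arctan2(-x,-z).round(3),"rad",np.hypot(x,z).round(4),"y",(-n*d[0]+c*d[1]).round(3),"F",s["contact_force"].round(1),"g",s["gripper_width"].round(4),s["gripper_force"].round(1),"to lowest",shift(press([0,196,276])))
E
python3 -c "
from lib import *
wnow();wheel_rows(-2.9,-3.14,4)"
```

```text
Traceback (most recent call last):
  File "lib.py", line 40, in wnow
    print(s["time_s"].round(2),"w",np.arctan2(-x,-z).round(3),"rad",np.hypot(x,z).round(4),"y",(-n*d[0]+c*d[1]).round(3),"F",s["contact_force"].round(1),"g",s["gripper_width"].round(4),s["gripper_force"].round(1),"to lowest",shift(press([0,196,276])))
          ^^^^^^^^^^^^^^^^^
AttributeError: 'float' object has no attribute 'round'
```

Request:
play_rows:
  rows:
    - [[1,0,-0.008,-0.002,0],[1,0,-0.017,-0.003,0],[1,0,-0.025,-0.004,0],[1,0,-0.034,-0.004,0],[1,0,-0.034,-0.004,0],[1,0,-0.034,-0.004,0],[1,0,-0.034,-0.004,0],[1,0,-0.034,-0.004,0]]

```text
time_s: 25.42
tcp_pos: [0.5519, 0.2348, 0.2758]
eef_rot: [180.0, -0.0, 86.0]
contact_force: [-1.6, -0.2, 0.0]
gripper_width: 0.019
gripper_force: 30.0
```

```bash
sed -i 's/s\["time_s"\].round(2)/round(float(s["time_s"]),2)/; s/s\["gripper_width"\].round(4),s\["gripper_force"\].round(1)/round(float(s["gripper_width"]),4)/' lib.py
python3 -c "
from lib import *
wnow()"
```

```text
25.42 w -3.126 rad 0.0698 y 0.196 F [-1.6 -0.2  0. ] g 0.019 to lowest [-0.0007 -0.0021 -0.0004]
```

Request:
play_rows:
  rows:
    - [[1,0,-0.002,0,0],[1,0,-0.002,0,0],[1,0,-0.002,0,0],[1,0,-0.002,0,0],[1,0,-0.002,0,0],[1,0,-0.002,0,0],[1,0,-0.002,0,0],[1,0,-0.002,0,0]]

```text
time_s: 26.08
tcp_pos: [0.5512, 0.2348, 0.2758]
eef_rot: [180.0, -0.0, 86.0]
contact_force: [2.6, -0.4, 1.8]
gripper_width: 0.0188
gripper_force: 30.0
```

Request:
play_rows:
  rows:
    - [[1,0,0,0,0],[1,0,0,0,0],[1,0,0,0,0],[1,0,0,0,0],[1,0,0,0,0],[1,0,0,0,0],[1,0,0,0,0],[1,0,0,0,0]]

```text
time_s: 26.75
tcp_pos: [0.5511, 0.2348, 0.2757]
eef_rot: [180.0, -0.0, 86.0]
contact_force: [2.8, 0.7, 4.3]
gripper_width: 0.019
gripper_force: 30.0
```

Request:
play_rows:
  rows:
    - [[1,0,0,0,0],[1,0,0,0,0],[1,0,0,0,0],[1,0,0,0,0],[1,0,0,0,0],[1,0,0,0,0],[1,0,0,0,0],[1,0,0,0,0]]

```text
time_s: 27.42
tcp_pos: [0.5511, 0.2348, 0.2757]
eef_rot: [180.0, -0.0, 86.0]
contact_force: [1.8, 0.1, 5.3]
gripper_width: 0.0194
gripper_force: 30.0
```

Request:
play_rows:
  rows:
    - [[1,0,0,0,0],[1,0,0,0,0],[1,0,0,0,0],[1,0,0,0,0],[1,0,0,0,0],[1,0,0,0,0],[1,0,0,0,0],[1,0,0,0,0]]

```text
time_s: 28.08
tcp_pos: [0.5511, 0.2348, 0.2757]
eef_rot: [180.0, -0.0, 86.0]
contact_force: [1.2, 0.5, 5.7]
gripper_width: 0.0191
gripper_force: 30.0
```

Request:
play_rows:
  rows:
    - [[1,0,0,0,0],[1,0,0,0,0],[1,0,0,0,0],[1,0,0,0,0],[1,0,0,0,0],[1,0,0,0,0],[1,0,0,0,0],[1,0,0,0,0]]

```text
time_s: 28.75
tcp_pos: [0.5511, 0.2348, 0.2757]
eef_rot: [180.0, -0.0, 86.0]
contact_force: [2.3, 1.1, 5.2]
gripper_width: 0.019
gripper_force: 30.0
```

```bash
python3 -c "
from lib import *
wnow()
for k in range(4): wheel_rows(-3.14-k*.785,-3.14-(k+1)*.785)" | sed 's/np.float64(\([^)]*\))/\1/g'
```

```text
28.75 w -3.137 rad 0.0697 y 0.196 F [2.3 1.1 5.2] g 0.019 to lowest [-0.0007 -0.0006 -0.0007]
[1, 0, -0.014, 0.001, 0],[1, 0, -0.027, 0.003, 0],[1, 0, -0.041, 0.006, 0],[1, 0, -0.054, 0.011, 0],[1, 0, -0.066, 0.016, 0],[1, 0, -0.078, 0.023, 0],[1, 0, -0.089, 0.032, 0],[1, 0, -0.099, 0.041, 0],
[1, 0, -0.009, 0.01, 0],[1, 0, -0.017, 0.021, 0],[1, 0, -0.025, 0.033, 0],[1, 0, -0.03, 0.045, 0],[1, 0, -0.035, 0.058, 0],[1, 0, -0.038, 0.072, 0],[1, 0, -0.04, 0.085, 0],[1, 0, -0.041, 0.099, 0],
[1, 0, 0.001, 0.014, 0],[1, 0, 0.003, 0.027, 0],[1, 0, 0.006, 0.041, 0],[1, 0, 0.011, 0.054, 0],[1, 0, 0.016, 0.066, 0],[1, 0, 0.023, 0.078, 0],[1, 0, 0.032, 0.089, 0],[1, 0, 0.041, 0.099, 0],
[1, 0, 0.01, 0.009, 0],[1, 0, 0.021, 0.017, 0],[1, 0, 0.033, 0.025, 0],[1, 0, 0.045, 0.03, 0],[1, 0, 0.058, 0.035, 0],[1, 0, 0.072, 0.039, 0],[1, 0, 0.085, 0.041, 0],[1, 0, 0.099, 0.041, 0],
```

Request:
play_rows:
  rows:
    - [[1,0,0,0,0],[1,0,0,0,0],[1,0,0,0,0],[1,0,0,0,0],[1,0,0,0,0],[1,0,0,0,0],[1,0,0,0,0],[1,0,0,0,0]]

```text
time_s: 29.42
tcp_pos: [0.5511, 0.2348, 0.2757]
eef_rot: [180.0, -0.0, 86.0]
contact_force: [1.9, 0.4, 6.1]
gripper_width: 0.019
gripper_force: 30.0
```

Request:
play_rows:
  rows:
    - [[1,0,-0.014,0.001,0],[1,0,-0.027,0.003,0],[1,0,-0.041,0.006,0],[1,0,-0.054,0.011,0],[1,0,-0.066,0.016,0],[1,0,-0.078,0.023,0],[1,0,-0.089,0.032,0],[1,0,-0.099,0.041,0]]

```text
time_s: 30.08
tcp_pos: [0.5014, 0.2385, 0.2544]
eef_rot: [180.0, -0.0, 86.0]
contact_force: [6.1, 2.2, -2.4]
gripper_width: 0.0196
gripper_force: 30.0
```

Request:
play_rows:
  rows:
    - [[1,0,-0.009,0.01,0],[1,0,-0.017,0.021,0],[1,0,-0.025,0.033,0],[1,0,-0.03,0.045,0],[1,0,-0.035,0.058,0],[1,0,-0.038,0.072,0],[1,0,-0.04,0.085,0],[1,0,-0.041,0.099,0]]

```text
time_s: 30.75
tcp_pos: [0.4819, 0.2399, 0.2056]
eef_rot: [179.9, -0.0, 86.0]
contact_force: [8.0, 0.4, 4.4]
gripper_width: 0.019
gripper_force: 30.0
```

Request:
play_rows:
  rows:
    - [[1,0,0.001,0.014,0],[1,0,0.003,0.027,0],[1,0,0.006,0.041,0],[1,0,0.011,0.054,0],[1,0,0.016,0.066,0],[1,0,0.023,0.078,0],[1,0,0.032,0.089,0],[1,0,0.041,0.099,0]]

```text
time_s: 31.42
tcp_pos: [0.5024, 0.2384, 0.1561]
eef_rot: [179.9, -0.0, 86.0]
contact_force: [4.5, 0.9, 8.0]
gripper_width: 0.0191
gripper_force: 30.0
```

Request:
play_rows:
  rows:
    - [[1,0,0.01,0.009,0],[1,0,0.021,0.017,0],[1,0,0.033,0.025,0],[1,0,0.045,0.03,0],[1,0,0.058,0.035,0],[1,0,0.072,0.039,0],[1,0,0.085,0.041,0],[1,0,0.099,0.041,0]]

```text
time_s: 32.08
tcp_pos: [0.5507, 0.2348, 0.1357]
eef_rot: [-180.0, -0.0, 86.0]
contact_force: [-2.3, 2.9, 9.0]
gripper_width: 0.0191
gripper_force: 30.0
```

Request:
play_rows:
  rows:
    - [[1,0,0,0,0],[1,0,0,0,0],[1,0,0,0,0],[1,0,0,0,0],[1,0,0,0,0],[1,0,0,0,0],[1,0,0,0,0],[1,0,0,0,0]]

```text
time_s: 32.75
tcp_pos: [0.5511, 0.2348, 0.1357]
eef_rot: [180.0, -0.0, 86.0]
contact_force: [2.6, 1.3, 6.4]
gripper_width: 0.0194
gripper_force: 30.0
```

```bash
python3 -c "
from lib import *
wnow();print(shift(press([0,196,136])))"
```

```text
32.75 w -0.004 rad 0.0703 y 0.196 F [2.6 1.3 6.4] g 0.0194 to lowest [-0.0006 -0.0005 -0.2806]
[-0.0006 -0.0005 -0.0006]
```

Request:
play_rows:
  rows:
    - [[0.7,0,0,0,0],[0.4,0,0,0,0],[0,0,0,0,0],[0,0,0,0,0],[0,0,0,0,0],[0,0,0,-0.06,0],[0,0,0,-0.14,0],[0,0,0,-0.22,0]]

```text
time_s: 33.42
tcp_pos: [0.55, 0.234, 0.2454]
eef_rot: [-179.8, 0.1, 86.0]
contact_force: [1.0, 1.1, 0.3]
gripper_width: 0.0669
gripper_force: 0.0
```

Request:
play_rows:
  rows:
    - [[0,0,0,-0.08,0],[0,0,0,-0.16,0],[0,0,0,-0.24,0],[0,0,0,-0.32,0],[0,0,0,-0.37,0.08],[0,-0.06,0,-0.37,0.16],[0,-0.13,0,-0.37,0.24],[0,-0.2,0,-0.37,0.32]]

```text
time_s: 34.08
tcp_pos: [0.5434, 0.1345, 0.4301]
eef_rot: [-180.0, 0.0, 58.2]
contact_force: [-0.6, -0.6, 0.3]
gripper_width: 0.0875
gripper_force: 0.0
```

```bash
python3 -c "
from lib import *
wnow();s=r.get_state();print(s['tcp_pos'],s['eef_rot'],shift(press([0,-130,420])))"
```

```text
34.08 w 3.138 rad 0.2241 y 0.096 F [-0.6 -0.6  0.3] g 0.0875 to lowest [ 0.1778 -0.0928  0.3082]
[0.54338941 0.13446598 0.43010237] [-1.79969474e+02  1.05730956e-02  5.82101666e+01] [-0.3979  0.2132  0.0202]
```

Request:
play_rows:
  rows:
    - [[0,-0.05,0.025,0,0.08],[0,-0.11,0.055,0,0.16],[0,-0.17,0.09,0,0.24],[0,-0.23,0.12,0,0.32],[0,-0.29,0.155,0,0.4],[0,-0.35,0.19,0,0.48],[0,-0.398,0.213,0,0.56],[0,-0.398,0.213,0,0.63]]

```text
time_s: 34.75
tcp_pos: [0.5296, -0.0941, 0.4302]
eef_rot: [180.0, 0.0, 3.8]
contact_force: [1.5, 0.3, 0.3]
gripper_width: 0.0878
gripper_force: 0.0
```

Request:
play_rows:
  rows:
    - [[0,0,0,0,0.08],[0,0,0,0,0.16],[0,0,0,0,0.24],[0,0,0,0,0.32],[0,0,0,0,0.4],[0,0,0,0,0.48],[0,0,0,0,0.56],[0,0,0,0,0.63]]

```text
time_s: 35.42
tcp_pos: [0.5302, -0.0904, 0.43]
eef_rot: [180.0, 0.0, -50.2]
contact_force: [-0.5, 0.3, 0.1]
gripper_width: 0.0875
gripper_force: 0.0
```

Request:
play_rows:
  rows:
    - [[0,0,0,0,0.08],[0,0,0,0,0.16],[0,0,0,0,0.24],[0,0,0,0,0.32],[0,0,0,0,0.4],[0,0,0,0,0.48],[0,0,0,0,0.509],[0,0,0,0,0.509]]

```text
time_s: 36.08
tcp_pos: [0.5302, -0.0903, 0.43]
eef_rot: [180.0, 0.0, -93.7]
contact_force: [0.8, 0.1, -0.0]
gripper_width: 0.0872
gripper_force: 0.0
```

```bash
cat >> lib.py <<'E'
def bamboo(im,i,z=.014,mn=150,dbg=False):
    "bamboo holders by colour in the wrist picture: centre, long-axis angle"
    h=hsv(im);m=((h[...,0]>12)&(h[...,0]<28)&(h[...,1]>35)&(h[...,1]<125)&(h[...,2]>150)).astype(np.uint8)
    m=cv2.morphologyEx(m,cv2.MORPH_OPEN,np.ones((3,3),np.uint8))
    return [(cc,cv2.minAreaRect(np.argwhere(lab)[:,::-1].astype(np.float32))) for cc,lab in [(c,None) for c in []]] or m
E
python3 - <<'E'
from lib import *
s=r.get_state();print(s["time_s"],s["tcp_pos"],s["eef_rot"],shift(press([0,-112,60])))
i=r.camera_info("wrist");im=r.capture("wrist");np.save("w9",im)
m=bamboo(im,i)
for c,t in blobs(m,150):
    print(c.round(1),t)
h=hsv(im)
a=proj(i,press([0,-112,14]));b=proj(i,press([0,-142,14]));print("pred grip,rear end px",a,b)
for y in(-60,-112,-135):
    for dx in(-40,-24,-15,0,15,24,40):
        u,v=proj(i,press([dx,y,14])).round().astype(int); print((u,v),h[v,u] if 0<=u<512 and 0<=v<384 else None,end=" ")
    print()
E
```

```text
36.0833 [ 0.53023533 -0.09030073  0.43001576] [ 1.79956797e+02  3.81501956e-03 -9.36955158e+01] [-0.0348  0.002   0.74  ]
[212.9  30. ] [ 194    0   39   66 1333]
[264.3 171.7] [ 246  135   33   85 1255]
[ 73.9 211.1] [ 61 198  26  27 288]
[250.7 245.6] [246 234  12  22 206]
[282.  255.1] [276 235  14  38 240]
pred grip,rear end px [262.28072213 151.90296945] [262.32134938 135.83371054]
(np.int64(283), np.int64(179)) [ 17   7 243] (np.int64(275), np.int64(179)) [ 14  20 241] (np.int64(270), np.int64(179)) [ 24  95 255] (np.int64(262), np.int64(179)) [ 11 170 162] (np.int64(254), np.int64(179)) [ 15 134 196] (np.int64(250), np.int64(179)) [ 15 100 178] (np.int64(241), np.int64(179)) [ 20  11 144] 
(np.int64(284), np.int64(152)) [113 111  76] (np.int64(275), np.int64(152)) [ 14 126 228] (np.int64(270), np.int64(152)) [ 25  94 255] (np.int64(262), np.int64(152)) [ 11 168 167] (np.int64(254), np.int64(152)) [ 25  91 255] (np.int64(249), np.int64(152)) [ 12 109 154] (np.int64(241), np.int64(152)) [113 109  75] 
(np.int64(284), np.int64(140)) [113 107  76] (np.int64(275), np.int64(140)) [ 15 125 236] (np.int64(270), np.int64(140)) [ 25  92 255] (np.int64(262), np.int64(140)) [ 27  78 255] (np.int64(254), np.int64(140)) [ 25  94 255] (np.int64(249), np.int64(140)) [ 12 107 148] (np.int64(241), np.int64(140)) [112 116  75]
```

The holder lies exactly where it was left, with its rear end at the predicted pixel. I'm going down to fetch it.

Request:
play_rows:
  rows:
    - [[0,-0.015,0.002,0.07,0],[0,-0.035,0.002,0.15,0],[0,-0.035,0.002,0.23,0],[0,-0.035,0.002,0.31,0],[0,-0.035,0.002,0.39,0],[0,-0.035,0.002,0.47,0],[0,-0.035,0.002,0.55,0],[0,-0.035,0.002,0.62,0]]

```text
time_s: 36.8
tcp_pos: [0.5296, -0.0729, 0.1181]
eef_rot: [179.9, 0.0, -93.5]
contact_force: [0.8, 0.6, -0.5]
gripper_width: 0.0877
gripper_force: 0.0
```

Request:
play_rows:
  rows:
    - [[0,0,0,0.05,0],[0,0,0,0.1,0],[0,0,0,0.15,0],[0,0,0,0.2,0],[0,0,0,0.225,0],[0,0,0,0.233,0],[0,0,0,0.233,0],[0,0,0,0.233,0]]

```text
time_s: 37.47
tcp_pos: [0.5311, -0.0728, 0.0043]
eef_rot: [-180.0, -0.0, -93.5]
contact_force: [-0.1, -0.7, -0.2]
gripper_width: 0.0875
gripper_force: 0.0
```

Request:
play_rows:
  rows:
    - [[0.5,0,0,0,0],[1,0,0,0,0],[1,0,0,0,0],[1,0,0,0,0],[1,0,0,0,0],[1,0,0,0,0],[1,0,0,0,0],[1,0,0,0,0]]
  squeeze: 35

```text
time_s: 38.13
tcp_pos: [0.5307, -0.0729, 0.004]
eef_rot: [-180.0, -0.0, -93.6]
contact_force: [-0.6, 0.9, 1.7]
gripper_width: 0.0479
gripper_force: 34.9
```

Request:
play_rows:
  rows:
    - [[1,0,0,0,0],[1,0,0,0,0],[1,0,0,-0.005,0],[1,0,0,-0.01,0],[1,0,0,-0.015,0],[1,0,0,-0.02,0],[1,0,0,-0.024,0],[1,0,0,-0.024,0]]

```text
time_s: 38.8
tcp_pos: [0.5309, -0.0728, 0.0163]
eef_rot: [-180.0, 0.0, -93.6]
contact_force: [0.5, -1.1, -0.6]
gripper_width: 0.0475
gripper_force: 34.9
```

```bash
python3 - <<'E'
from lib import *
s=r.get_state();print(s["time_s"],s["tcp_pos"],s["eef_rot"],s["gripper_width"],s["contact_force"],shift(press([0,-172,16])),shift([.455,-.365,.016]))
T=r.camera_info("top");im=r.capture("top");h=hsv(im)
m=(h[...,0]>18)&(h[...,0]<32)&(h[...,1]>110)&(h[...,2]>120)
print([(c.round(1).tolist(),pt(T,c,.027).round(3).tolist()) for c,t in blobs(m[160:230,300:360],12)])
E
```

```text
38.8 [ 0.53088035 -0.07280156  0.01631817] [-1.79958541e+02  8.74889919e-03 -9.35767123e+01] 0.04752728383791886 [ 0.49453019 -1.09239696 -0.58477552] [0.1202 0.0015 0.0006] [0.5927 0.115  0.0006]
[([30.2, 11.1], [1.291, 0.976, 0.027])]
```

Request:
play_rows:
  rows:
    - [[1,0.015,0,0,0],[1,0.035,0,0,0],[1,0.06,0,0,0],[1,0.09,0,0,0],[1,0.12,0.003,0,0],[1,0.16,0.012,0,0],[1,0.21,0.022,0,0],[1,0.26,0.034,0,0]]

```text
time_s: 39.52
tcp_pos: [0.5049, -0.2034, 0.0157]
eef_rot: [180.0, -0.0, -93.6]
contact_force: [0.4, 0.2, -2.3]
gripper_width: 0.0476
gripper_force: 34.9
```

Request:
play_rows:
  rows:
    - [[1,0.06,0.014,0,-0.01],[1,0.12,0.028,0,-0.02],[1,0.18,0.043,0,-0.03],[1,0.24,0.058,0,-0.042],[1,0.3,0.073,0,-0.042],[1,0.333,0.081,0,-0.042],[1,0.333,0.081,0,-0.042],[1,0.333,0.081,0,-0.042]]

```text
time_s: 40.18
tcp_pos: [0.4532, -0.367, 0.0154]
eef_rot: [180.0, 0.0, -90.2]
contact_force: [0.2, 0.5, -1.2]
gripper_width: 0.0472
gripper_force: 34.9
```

```bash
python3 - <<'E'
from lib import *
s=r.get_state();print(s["time_s"],s["tcp_pos"],s["eef_rot"],s["gripper_width"],shift([.455,-.365,.0075]))
E
```

```text
40.1833 [ 0.45323435 -0.36695497  0.01538076] [ 1.79964553e+02  1.50029639e-02 -9.01559379e+01] 0.04722346834965666 [-0.0039 -0.0035  0.0158]
```

Request:
play_rows:
  rows:
    - [[1,0,0,0.006,0],[1,0,0,0.012,0],[1,0,0,0.016,0],[1,0,0,0.016,0],[0.7,0,0,0.016,0],[0.5,0,0,0.016,0],[0.3,0,0,0.016,0],[0,0,0,0.016,0]]

```text
time_s: 40.85
tcp_pos: [0.455, -0.3651, 0.0081]
eef_rot: [-180.0, -0.0, -89.9]
contact_force: [0.6, 0.3, 0.2]
gripper_width: 0.0561
gripper_force: 0.0
```

Request:
play_rows:
  rows:
    - [[0,0,0,0,0],[0,0,0,0,0],[0,0,0,-0.03,0],[0,0,0,-0.1,0],[0,0,0,-0.18,0],[0,0,0,-0.26,0],[0,0,0,-0.34,0],[0,0,0,-0.4,0]]

```text
time_s: 41.52
tcp_pos: [0.4552, -0.3657, 0.2119]
eef_rot: [-179.8, -0.1, -90.0]
contact_force: [1.8, -1.6, -0.1]
gripper_width: 0.0876
gripper_force: 0.0
```

Request:
play_rows:
  rows:
    - [[0,-0.05,-0.03,-0.06,0],[0,-0.1,-0.06,-0.12,0],[0,-0.15,-0.09,-0.18,0],[0,-0.2,-0.1,-0.24,0],[0,-0.2,-0.1,-0.24,0],[0,-0.2,-0.1,-0.24,0],[0,-0.2,-0.1,-0.24,0],[0,-0.2,-0.1,-0.24,0]]

```text
time_s: 42.18
tcp_pos: [0.5039, -0.2653, 0.3267]
eef_rot: [179.9, 0.0, -90.0]
contact_force: [0.1, -0.4, -0.6]
gripper_width: 0.0874
gripper_force: 0.0
```

```bash
python3 - <<'E'
from lib import *
s=r.get_state();print(s["time_s"],s["tcp_pos"],s["eef_rot"])
i=r.camera_info("wrist");im=r.capture("wrist");np.save("w10",im);h=hsv(im)
m=(h[...,0]>18)&(h[...,0]<32)&(h[...,1]>110)&(h[...,2]>120)
for c,t in blobs(m,150): print("yellow",c.round(1),t,pt(i,c,.027).round(4),pt(i,c,.021).round(4))
save(im,(130,10,370,200),"w10",3.2)
E
```

```text
42.1833 [ 0.50389597 -0.26527297  0.32665084] [ 1.79893984e+02  3.78127747e-02 -8.99994495e+01]
yellow [267.7 105.8] [  151    38   211   158 14217] [ 0.4949 -0.3355  0.027 ] [ 0.4948 -0.3353  0.021 ]
yellow [199.8 157.9] [189 147  22  23 396] [ 0.597  -0.2596  0.027 ] [ 0.5982 -0.2584  0.021 ]
yellow [292.5 161.3] [281 150  23  23 387] [ 0.4571 -0.2544  0.027 ] [ 0.4565 -0.2531  0.021 ]
yellow [430.  166.5] [421 158  19  18 271] [ 0.2421 -0.2472  0.027 ] [ 0.2387 -0.2458  0.021 ]
yellow [ 98.4 292.2] [ 93 270  13  46 292] [ 0.7974 -0.0165  0.027 ] [ 0.8012 -0.0121  0.021 ]
yellow [426.2 298.9] [419 275  12  42 189] [ 0.2041 -0.0015  0.027 ] [0.2002 0.003  0.021 ]
```

View pics/w10.png

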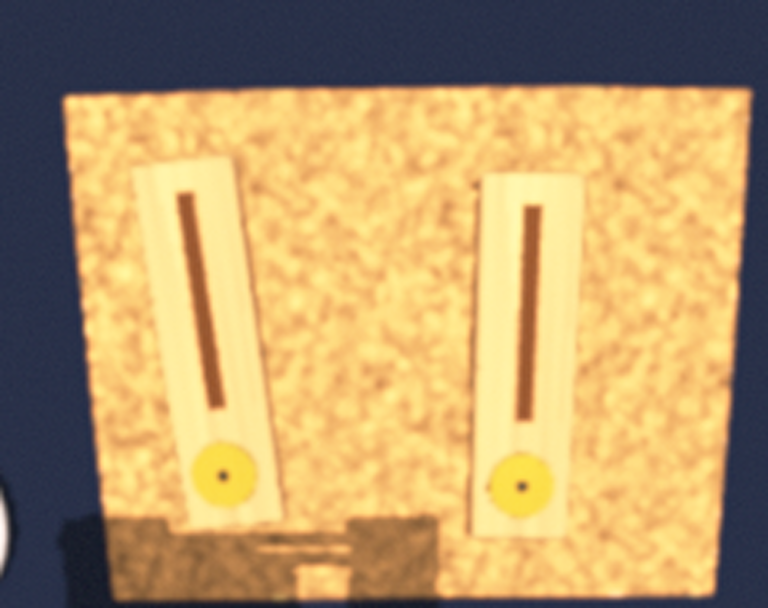

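The wrist crop shows A's cup at (223,475), still askew, and B's cup at (521,485), laid straight on the mat. I'll check from the oblique scene camera that B's cup is home, using A (proud) as the reference.

```bash
python3 - <<'E'
from lib import *
S=r.camera_info("scene");im=r.capture("scene");h=hsv(im)
m=(h[...,0]>18)&(h[...,0]<32)&(h[...,1]>150)&(h[...,2]>110)
for c,t in blobs(m,25):
    if c[1]>240: print(c.round(1),t.tolist(),[pt(S,c,z).round(4).tolist() for z in(.027,.021)])
i=r.camera_info("wrist");iw=np.load("w10.npy");q=lambda u,v:np.array([u,v])/3.2+[130,10]
for nm,a,b in(("A",(186,195),(216,408)),("B",(533,207),(524,420))):
    A,B=pt(i,q(*a),.017),pt(i,q(*b),.017);d=B-A;y=np.degrees(np.arctan2(d[1],d[0]));print(nm,A.round(4),B.round(4),"yaw",y.round(2))
A1=pt(i,(199.8,157.9),.027);d=np.array([np.cos(np.radians(95)),np.sin(np.radians(95)),0]);print("A grip",A1-.112*d)
print("A ends",pt(i,q(185,161),.017),pt(i,q(236,524),.017))
E
```

```text
[124.8 275.6] [121, 272, 9, 8, 58] [[0.2453, -0.2472, 0.027], [0.2413, -0.2442, 0.021]]
[187.4 310.3] [183, 306, 10, 9, 73] [[0.4625, -0.2561, 0.027], [0.4598, -0.2532, 0.021]]
[232.7 334.5] [228, 330, 11, 10, 91] [[0.6015, -0.2603, 0.027], [0.5996, -0.2573, 0.021]]
A [ 0.6087 -0.3847  0.017 ] [ 0.6006 -0.2894  0.017 ] yaw 94.89
B [ 0.4535 -0.3791  0.017 ] [ 0.4549 -0.2835  0.017 ] yaw 89.17
A grip [ 0.60666318 -0.371645    0.027     ]
A ends [ 0.60833829 -0.39912446  0.017     ] [ 0.59422995 -0.23288232  0.017     ]
```

Request:
play_rows:
  rows:
    - [[0,-0.01,-0.04,0.06,0],[0,-0.02,-0.08,0.12,0],[0,-0.03,-0.12,0.19,0],[0,-0.04,-0.16,0.26,0],[0,-0.05,-0.2,0.33,0],[0,-0.056,-0.202,0.4,0],[0,-0.056,-0.202,0.47,0],[0,-0.056,-0.202,0.488,0]]

```text
time_s: 42.95
tcp_pos: [0.6014, -0.2367, 0.0765]
eef_rot: [179.4, 0.1, -90.1]
contact_force: [-1.4, 0.6, -0.8]
gripper_width: 0.0877
gripper_force: 0.0
```

Request:
play_rows:
  rows:
    - [[0,0,0,0,0],[0,0,0,0,0],[0,0,0,0,0],[0,0,0,0,0],[0,0,0,0,0],[0,0,0,0,0],[0,0,0,0,0],[0,0,0,0,0]]

```text
time_s: 43.62
tcp_pos: [0.6058, -0.2371, 0.0844]
eef_rot: [-179.9, -0.0, -90.0]
contact_force: [0.7, 0.5, -0.9]
gripper_width: 0.0875
gripper_force: 0.0
```

```bash
python3 - <<'E'
from lib import *
s=r.get_state();print(s["time_s"],s["tcp_pos"],s["eef_rot"])
i=r.camera_info("wrist");im=r.capture("wrist");np.save("w11",im);h=hsv(im)
m=(h[...,0]>18)&(h[...,0]<32)&(h[...,1]>110)&(h[...,2]>120)
for c,t in blobs(m,100): print("yellow",c.round(1),t)
m=(h[...,0]<14)&(h[...,1]>140)&(h[...,2]>70)&(h[...,2]<210)
for c,t in blobs(m,60): print("brown",c.round(1),t,[pt(i,(t[0]+k,t[1]+j),.017).round(4).tolist() for k,j in((0,0),(t[2],t[3]))])
print("exp cup home/proud",proj(i,[.4557,-.2531,.021]),proj(i,[.4557,-.2531,.027]))
save(im,(0,0,512,384),"w11",1.5)
E
```

```text
43.6167 [ 0.60578415 -0.23709739  0.08444026] [-1.79947729e+02 -4.22398658e-03 -8.99687542e+01]
yellow [205.1   7.2] [194   0  19  15 150]
yellow [272.3 156. ] [ 222    0   82  206 2488]
yellow [358.9  16.5] [325   0  69  35 951]
yellow [400.7   5.3] [394   0  16  15 149]
yellow [472.  139.4] [ 404    0  108  246 5959]
yellow [216.5  26.5] [209   5  14  37 202]
yellow [308.3  32.2] [294   4  32  54 594]
yellow [199.3  23.9] [192  17  13  20 127]
yellow [409.2  29.2] [401  18  20  19 155]
yellow [431.4  25.1] [425  19  12  18 107]
yellow [290.   87.4] [286  27  10 115 345]
yellow [368.7  43.5] [357  35  22  19 206]
yellow [186.5  48.9] [182  41  10  20 105]
yellow [211.4  55.5] [198  43  27  29 379]
yellow [393.8  83. ] [ 356   42   72   78 2456]
yellow [330.5  70.9] [304  50  56  39 698]
yellow [357.2  57. ] [347  50  21  16 106]
yellow [303.6  64. ] [297  59  15  11 103]
yellow [205.3 106.1] [ 183   66   50   91 1292]
yellow [325.2 112.3] [301  84  51  54 936]
yellow [223.   99.4] [219  90   9  19 125]
yellow [404.4 130.7] [391 112  29  41 281]
yellow [377.8 151.7] [ 349  122   55  
[... 598 characters left out ...]
18  17 176]
yellow [484.6 232.3] [474 222  23  23 164]
yellow [ 98.  291.6] [ 94 271  11  45 230]
yellow [426.5 300.2] [420 277  11  40 148]
brown [262.3  70.4] [ 250    0   25  144 1676] [[0.6136, -0.3834, 0.017], [0.5961, -0.2882, 0.017]]
brown [471.8  82.6] [ 455   14   34  139 1476] [[0.4743, -0.3786, 0.017], [0.4308, -0.2831, 0.017]]
brown [  2.8 167.1] [  0 144   9  48 166] [[0.8092, -0.2902, 0.017], [0.8112, -0.2511, 0.017]]
brown [  3.4 225.3] [  0 197  13  45 181] [[0.8208, -0.2468, 0.017], [0.8199, -0.2059, 0.017]]
brown [195.  334.5] [177 327  31  19 137] [[0.6834, -0.1213, 0.017], [0.6562, -0.0993, 0.017]]
exp cup home/proud [454.83351225 191.6094769 ] [459.36525666 193.99017196]
```

```bash
python3 - <<'E'
from lib import *
i=r.camera_info("wrist");im=np.load("w11.npy");h=hsv(im)
for sat in(150,165,180):
    m=((h[...,0]>=24)&(h[...,0]<=31)&(h[...,1]>sat)).astype(np.uint8);m=cv2.morphologyEx(m,cv2.MORPH_OPEN,np.ones((3,3)))
    print(sat,[(c.round(1).tolist(),t.tolist()) for c,t in blobs(m,80) if 100<c[1]<260])
mb=((h[...,0]<14)&(h[...,1]>140)&(h[...,2]>70)&(h[...,2]<210)).astype(np.uint8)
n,l,st,_=cv2.connectedComponentsWithStats(mb)
for k in range(1,n):
    if st[k][4]>1000:
        ys,xs=np.nonzero(l==k);W=np.array([pt(i,(x,y),.017)[:2] for x,y in zip(xs,ys)]);p=np.polyfit(W[:,1],W[:,0],1)
        print("groove",W.mean(0).round(4),"yrange",W[:,1].min().round(4),W[:,1].max().round(4),"line x at -.253",np.polyval(p,-.253).round(4),"at -.2596",np.polyval(p,-.2596).round(4),"yaw",(90-np.degrees(np.arctan(p[0]))).round(2))
E
```

```text
150 [([268.1, 175.7], [255, 167, 27, 24, 349])]
165 [([268.1, 175.7], [255, 167, 27, 24, 349])]
180 [([267.6, 175.9], [255, 167, 27, 24, 312])]
groove [ 0.6053 -0.3383] yrange -0.3833 -0.2889 line x at -.253 0.597 at -.2596 0.5976 yaw 95.53
groove [ 0.4546 -0.3333] yrange -0.3801 -0.2834 line x at -.253 0.4558 at -.2596 0.4557 yaw 89.15
```

```bash
python3 - <<'E'
from lib import *
i=r.camera_info("wrist");im=np.load("w11.npy");h=hsv(im)
for v in(184,190,196,202): print(v,[tuple(int(q) for q in h[v,u]) for u in range(424,496,4)])
E
```

```text
184 [(15, 134, 223), (23, 105, 254), (23, 103, 254), (16, 148, 169), (23, 187, 247), (23, 183, 247), (23, 183, 247), (23, 183, 247), (23, 184, 247), (23, 184, 247), (23, 184, 245), (23, 184, 245), (22, 162, 247), (22, 111, 253), (20, 128, 252), (19, 135, 251), (19, 136, 251), (21, 129, 253)]
190 [(18, 125, 245), (23, 105, 254), (15, 136, 229), (20, 191, 220), (23, 186, 248), (23, 185, 247), (23, 186, 247), (19, 187, 206), (19, 150, 107), (23, 185, 246), (23, 185, 245), (23, 186, 244), (23, 176, 248), (22, 109, 253), (19, 135, 251), (20, 132, 252), (19, 135, 252), (17, 143, 246)]
196 [(20, 120, 250), (22, 107, 254), (15, 139, 195), (22, 190, 242), (23, 185, 247), (23, 185, 247), (23, 186, 246), (21, 189, 232), (21, 187, 234), (23, 187, 247), (23, 185, 245), (23, 188, 246), (23, 140, 251), (20, 118, 251), (21, 131, 252), (17, 141, 245), (15, 151, 227), (14, 151, 213)]
202 [(22, 112, 253), (23, 105, 254), (22, 107, 254), (19, 183, 184), (23, 181, 248), (23, 184, 247), (23, 184, 247), (23, 184, 247), (23, 184, 247), (23, 183, 246), (23, 186, 246), (22, 143, 250), (22, 109, 253), (18, 133, 248), (15, 148, 231), (18, 142, 247), (20, 134, 251), (18, 139, 248)]
```

B's cup hole is at (455,191). The expected pixel is (454.8,191.6) if home and (459.4,194.0) if proud, so B is fully home. Next I'm taking A.

Request:
play_rows:
  rows:
    - [[0,0.05,-0.001,0,-0.01],[0,0.12,-0.002,0,-0.03],[0,0.19,-0.003,0,-0.05],[0,0.25,-0.003,0,-0.06],[0,0.269,-0.003,0,-0.06],[0,0.269,-0.003,0.03,-0.06],[0,0.269,-0.003,0.06,-0.06],[0,0.269,-0.003,0.1,-0.06]]

```text
time_s: 44.33
tcp_pos: [0.6077, -0.3722, 0.0343]
eef_rot: [-179.9, -0.1, -84.9]
contact_force: [-0.1, -0.5, 0.4]
gripper_width: 0.0876
gripper_force: 0.0
```

Request:
play_rows:
  rows:
    - [[0,0,0,0.02,0],[0,0,0,0.04,0],[0,0,0,0.056,0],[0,0,0,0.058,0],[0.3,0,0,0.058,0],[0.6,0,0,0.058,0],[1,0,0,0.058,0],[1,0,0,0.058,0]]
  squeeze: 35

```text
time_s: 45.0
tcp_pos: [0.6076, -0.3717, 0.0056]
eef_rot: [-179.9, -0.0, -84.8]
contact_force: [-0.5, 0.6, 0.5]
gripper_width: 0.0663
gripper_force: 0.0
```

Request:
play_rows:
  rows:
    - [[1,0,0,0,0],[1,0,0,0,0],[1,0,0,0,0],[1,0,0,0,0],[1,0,0,0,0],[1,0,0,0,0],[1,0,0,0,0],[1,0,0,0,0]]

```text
time_s: 45.67
tcp_pos: [0.6074, -0.3717, 0.0051]
eef_rot: [-180.0, -0.0, -84.8]
contact_force: [-0.3, 0.3, 2.8]
gripper_width: 0.0476
gripper_force: 35.0
```

Request:
play_rows:
  rows:
    - [[1,0,0,0,0],[1,0,0,-0.005,0],[1,0,0,-0.01,0],[1,0,0,-0.015,0],[1,0,0,-0.02,0],[1,0,0,-0.022,0],[1,0,0,-0.022,0],[1,0,0,-0.022,0]]

```text
time_s: 46.33
tcp_pos: [0.6072, -0.3716, 0.0158]
eef_rot: [-180.0, 0.0, -84.8]
contact_force: [-0.4, 0.2, -1.5]
gripper_width: 0.0479
gripper_force: 35.0
```

```bash
python3 - <<'E'
from lib import *
s=r.get_state();print(s["time_s"],s["tcp_pos"],s["eef_rot"],s["gripper_width"],shift(press([0,-172,16])))
E
```

```text
46.3333 [ 0.60715508 -0.3715701   0.01583071] [-1.79997152e+02  2.42684145e-03 -8.48183464e+01] 0.047886811188082 [-4.903e-01  1.177e-01 -3.000e-04]
```

Request:
play_rows:
  rows:
    - [[1,-0.03,0.02,0,0.01],[1,-0.08,0.05,0,0.03],[1,-0.14,0.08,0,0.05],[1,-0.21,0.1,0,0.08],[1,-0.28,0.115,0,0.105],[1,-0.35,0.118,0,0.105],[1,-0.42,0.118,0,0.105],[1,-0.49,0.118,0,0.105]]

```text
time_s: 47.0
tcp_pos: [0.5258, -0.1315, 0.0161]
eef_rot: [-180.0, 0.0, -93.9]
contact_force: [1.0, 1.0, -2.2]
gripper_width: 0.0477
gripper_force: 35.0
```

Request:
play_rows:
  rows:
    - [[1,0,0,0,0],[1,0,0,0,0],[1,0,0,0,0],[1,0,0,0,0],[1,0,0,0,0],[1,0,0,0,0],[1,0,0,0,0],[1,0,0,0,0]]

```text
time_s: 47.67
tcp_pos: [0.5262, -0.1335, 0.0157]
eef_rot: [180.0, -0.0, -93.9]
contact_force: [-0.5, -0.3, -1.3]
gripper_width: 0.0478
gripper_force: 35.0
```

```bash
python3 - <<'E'
from lib import *
s=r.get_state();print(s["time_s"],s["tcp_pos"],s["eef_rot"],s["gripper_width"],shift(press([0,-112.5,3.5])))
S=r.camera_info("scene");im=r.capture("scene");h=hsv(im)
m=(h[...,0]>18)&(h[...,0]<32)&(h[...,1]>150)&(h[...,2]>120)
print([(c.round(1).tolist(),t.tolist(),pt(S,c,.036).round(4).tolist()) for c,t in blobs(m,15) if c[1]>200])
E
```

```text
47.6667 [ 0.52617828 -0.13354345  0.01568993] [ 1.79987240e+02 -2.99814022e-03 -9.38999812e+01] 0.047840231386081074 [-1.207e-01 -1.000e-04  2.440e-02]
[([256.4, 257.7], [254, 254, 7, 8, 42], [0.5411, -0.0206, 0.036]), ([124.9, 275.5], [121, 272, 9, 8, 57], [0.2513, -0.2515, 0.036]), ([187.4, 310.3], [183, 306, 10, 9, 71], [0.4665, -0.2606, 0.036])]
```

Request:
play_rows:
  rows:
    - [[1,-0.015,0,0,0],[1,-0.035,0,0,0],[1,-0.055,0,0,0],[1,-0.075,0,0,0],[1,-0.095,0,0,0],[1,-0.11,0,0,0],[1,-0.121,0,0,0],[1,-0.121,0,0,0]]

```text
time_s: 48.38
tcp_pos: [0.5306, -0.0712, 0.0159]
eef_rot: [-180.0, 0.0, -93.7]
contact_force: [-0.2, -0.4, -1.6]
gripper_width: 0.0475
gripper_force: 35.0
```

Request:
play_rows:
  rows:
    - [[1,0,0,0.006,0],[1,0,0,0.012,0],[1,0,0,0.018,0],[1,0,0,0.025,0],[1,0,0,0.025,0],[1,0,0,0.025,0],[1,0,0,0.025,0],[1,0,0,0.025,0]]

```text
time_s: 49.05
tcp_pos: [0.5304, -0.0727, 0.0034]
eef_rot: [-180.0, 0.0, -93.8]
contact_force: [0.6, -0.7, -1.2]
gripper_width: 0.0476
gripper_force: 35.0
```

Request:
play_rows:
  rows:
    - [[0.7,0,0,0.002,0],[0.5,0,0,0.002,0],[0.3,0,0,0.002,0],[0,0,0,0.002,0],[0,0,0,0.002,0],[0,0,0,0.002,0],[0,0,0,-0.01,0],[0,0,0,-0.04,0]]

```text
time_s: 49.72
tcp_pos: [0.5289, -0.0728, 0.0222]
eef_rot: [179.8, -0.0, -93.9]
contact_force: [0.5, -0.3, -0.2]
gripper_width: 0.0822
gripper_force: 0.0
```

Request:
play_rows:
  rows:
    - [[0,0,0,-0.08,0],[0,0,0,-0.16,0],[0,0,0,-0.24,0],[0,0,0,-0.32,0],[0,0,0,-0.4,0],[0,0,0,-0.48,-0.05],[0,0,0,-0.56,-0.12],[0,0,0,-0.64,-0.2]]

```text
time_s: 50.38
tcp_pos: [0.5294, -0.0727, 0.3463]
eef_rot: [-179.9, 0.0, -76.4]
contact_force: [0.6, 0.1, -0.3]
gripper_width: 0.0876
gripper_force: 0.0
```

```bash
python3 - <<'E'
from lib import *
s=r.get_state();print(s["time_s"],s["tcp_pos"],s["eef_rot"],shift(handle(0,196)+[0,0,.23]))
E
```

```text
50.3833 [ 0.52943619 -0.07274924  0.34629546] [-1.79934748e+02  7.99326103e-04 -7.63753099e+01] [-0.5871 -0.1862 -0.0774]
```

Request:
play_rows:
  rows:
    - [[0,0,0,-0.08,-0.08],[0,-0.02,-0.007,-0.15,-0.16],[0,-0.08,-0.025,-0.16,-0.24],[0,-0.14,-0.045,-0.16,-0.32],[0,-0.21,-0.067,-0.16,-0.4],[0,-0.28,-0.089,-0.16,-0.48],[0,-0.35,-0.111,-0.16,-0.56],[0,-0.42,-0.133,-0.16,-0.63]]

```text
time_s: 51.05
tcp_pos: [0.5459, 0.1486, 0.4241]
eef_rot: [-180.0, -0.0, -22.2]
contact_force: [0.9, -0.3, 0.6]
gripper_width: 0.0877
gripper_force: 0.0
```

Request:
play_rows:
  rows:
    - [[0,-0.01,-0.04,0,-0.08],[0,-0.02,-0.08,0,-0.16],[0,-0.04,-0.12,0,-0.24],[0,-0.055,-0.166,0,-0.32],[0,-0.055,-0.166,0,-0.4],[0,-0.055,-0.166,0,-0.48],[0,-0.055,-0.166,0,-0.56],[0,-0.055,-0.166,0,-0.63]]

```text
time_s: 51.72
tcp_pos: [0.5525, 0.2343, 0.4236]
eef_rot: [180.0, 0.0, 32.0]
contact_force: [0.4, -0.1, 0.3]
gripper_width: 0.0875
gripper_force: 0.0
```

Request:
play_rows:
  rows:
    - [[0,0,0,0,-0.08],[0,0,0,0,-0.16],[0,0,0,0,-0.24],[0,0,0,0,-0.32],[0,0,0,0,-0.4],[0,0,0,0,-0.48],[0,0,0,0,-0.56],[0,0,0,0,-0.632]]

```text
time_s: 52.38
tcp_pos: [0.5526, 0.234, 0.4238]
eef_rot: [180.0, -0.0, 86.3]
contact_force: [-0.7, 0.5, 1.4]
gripper_width: 0.0876
gripper_force: 0.0
```

```bash
python3 - <<'E'
from lib import *
s=r.get_state();print(s["time_s"],s["tcp_pos"],s["eef_rot"],shift(handle(0,196)-[0,0,.019]))
i=r.camera_info("wrist");im=r.capture("wrist");h=hsv(im)
m=(h[...,0]>5)&(h[...,0]<17)&(h[...,1]>130)&(h[...,2]>80)
for c,t in blobs(m,150): print(c.round(1),t)
print("pred",[proj(i,handle(0,y)).round(1) for y in(148,185,223)])
E
```

```text
52.3833 [0.55256511 0.23403763 0.42381172] [ 1.79996023e+02 -7.24857150e-03  8.63060084e+01] [ 0.0006 -0.0036  0.5756]
[63.2 14.5] [   0    0  127   34 2838]
[175.1  22.5] [150   0  42  41 882]
[440.   12.1] [415   0  56  21 810]
[355.6  52.1] [349  40  19  22 191]
[260.8 162.9] [253 138  16  52 723]
[425.5 236.1] [ 394  220   73   50 1633]
pred [array([260.7, 189. ]), array([260.7, 164. ]), array([260.8, 137. ])]
```

Request:
play_rows:
  rows:
    - [[0,0,-0.004,0.06,0],[0,0,-0.004,0.13,0],[0,0,-0.004,0.2,0],[0,0,-0.004,0.27,0],[0,0,-0.004,0.34,0],[0,0,-0.004,0.4,0],[0,0,-0.004,0.46,0],[0,0,-0.004,0.48,0]]

```text
time_s: 53.1
tcp_pos: [0.5486, 0.2331, 0.1791]
eef_rot: [-179.7, 0.2, 85.8]
contact_force: [-0.5, -1.0, -0.4]
gripper_width: 0.0878
gripper_force: 0.0
```

Request:
play_rows:
  rows:
    - [[0,0,0,0.03,0],[0,0,0,0.06,0],[0,0,0,0.09,0],[0,0,0,0.095,0],[0,0,0,0.095,0],[0.4,0,0,0.095,0],[0.7,0,0,0.095,0],[1,0,0,0.095,0]]
  squeeze: 30

```text
time_s: 53.77
tcp_pos: [0.5515, 0.2349, 0.1371]
eef_rot: [179.9, -0.1, 85.9]
contact_force: [0.1, 0.0, 0.0]
gripper_width: 0.0729
gripper_force: 0.0
```

Request:
play_rows:
  rows:
    - [[1,0,0,0,0],[1,0,0,0,0],[1,0,0,0,0],[1,0,0,0,0],[1,0,0,0,0],[1,0,0,0,0],[1,0,0,0,0],[1,0,0,0,0]]

```text
time_s: 54.43
tcp_pos: [0.5509, 0.2345, 0.1358]
eef_rot: [-180.0, 0.0, 86.0]
contact_force: [2.6, -1.3, -2.0]
gripper_width: 0.0202
gripper_force: 2.7
```

```bash
python3 -c "
from lib import *
wnow()"
```

```text
54.43 w -0.002 rad 0.0702 y 0.196 F [ 2.6 -1.3 -2. ] g 0.0202 to lowest [-1.000e-04 -3.000e-04 -2.805e-01]
```

Request:
play_rows:
  rows:
    - [[1,0,0.014,-0.001,0],[1,0,0.027,-0.003,0],[1,0,0.041,-0.006,0],[1,0,0.054,-0.011,0],[1,0,0.066,-0.016,0],[1,0,0.078,-0.024,0],[1,0,0.089,-0.032,0],[1,0,0.099,-0.041,0]]

```text
time_s: 55.1
tcp_pos: [0.6012, 0.2307, 0.1564]
eef_rot: [180.0, 0.0, 85.9]
contact_force: [1.0, -0.7, -4.0]
gripper_width: 0.0191
gripper_force: 30.0
```

Request:
play_rows:
  rows:
    - [[1,0,0.009,-0.01,0],[1,0,0.017,-0.021,0],[1,0,0.025,-0.033,0],[1,0,0.03,-0.045,0],[1,0,0.035,-0.058,0],[1,0,0.038,-0.072,0],[1,0,0.04,-0.085,0],[1,0,0.041,-0.099,0]]

```text
time_s: 55.77
tcp_pos: [0.6215, 0.2292, 0.2072]
eef_rot: [179.9, -0.0, 85.9]
contact_force: [3.0, -1.4, -1.7]
gripper_width: 0.0188
gripper_force: 30.0
```

Request:
play_rows:
  rows:
    - [[1,0,-0.001,-0.014,0],[1,0,-0.003,-0.027,0],[1,0,-0.006,-0.041,0],[1,0,-0.011,-0.054,0],[1,0,-0.016,-0.066,0],[1,0,-0.023,-0.078,0],[1,0,-0.032,-0.089,0],[1,0,-0.041,-0.099,0]]

```text
time_s: 56.43
tcp_pos: [0.6003, 0.2309, 0.256]
eef_rot: [179.9, -0.0, 86.0]
contact_force: [7.0, -2.9, -5.0]
gripper_width: 0.0189
gripper_force: 30.0
```

Request:
play_rows:
  rows:
    - [[1,0,-0.01,-0.009,0],[1,0,-0.021,-0.017,0],[1,0,-0.033,-0.025,0],[1,0,-0.045,-0.03,0],[1,0,-0.058,-0.035,0],[1,0,-0.072,-0.039,0],[1,0,-0.085,-0.041,0],[1,0,-0.099,-0.041,0]]

```text
time_s: 57.1
tcp_pos: [0.5502, 0.2346, 0.2758]
eef_rot: [-180.0, 0.0, 86.0]
contact_force: [3.0, -1.2, -2.7]
gripper_width: 0.0191
gripper_force: 30.0
```

Request:
play_rows:
  rows:
    - [[1,0,0,0,0],[1,0,0,0,0],[1,0,0,0,0],[1,0,0,0,0],[1,0,0,0,0],[1,0,0,0,0],[1,0,0,0,0],[1,0,0,0,0]]

```text
time_s: 57.77
tcp_pos: [0.5511, 0.2345, 0.2757]
eef_rot: [-180.0, -0.0, 86.0]
contact_force: [-1.4, -0.3, 0.3]
gripper_width: 0.0189
gripper_force: 30.0
```

```bash
python3 -c "
from lib import *
wnow()"
```

```text
57.77 w -3.138 rad 0.0697 y 0.196 F [-1.4 -0.3  0.3] g 0.0189 to lowest [-0.0001 -0.0005 -0.0005]
```

Lowest point reached. I'm holding about 4 s in all, then going on round to the top.

Request:
play_rows:
  rows:
    - [[1,0,0,0,0],[1,0,0,0,0],[1,0,0,0,0],[1,0,0,0,0],[1,0,0,0,0],[1,0,0,0,0],[1,0,0,0,0],[1,0,0,0,0]]

```text
time_s: 58.43
tcp_pos: [0.551, 0.2345, 0.2758]
eef_rot: [180.0, -0.0, 86.0]
contact_force: [0.0, -1.2, -3.0]
gripper_width: 0.0193
gripper_force: 30.0
```

Request:
play_rows:
  rows:
    - [[1,0,0,0,0],[1,0,0,0,0],[1,0,0,0,0],[1,0,0,0,0],[1,0,0,0,0],[1,0,0,0,0],[1,0,0,0,0],[1,0,0,0,0]]

```text
time_s: 59.1
tcp_pos: [0.551, 0.2345, 0.2758]
eef_rot: [180.0, -0.0, 86.0]
contact_force: [1.4, -0.4, -2.7]
gripper_width: 0.0189
gripper_force: 30.0
```

Request:
play_rows:
  rows:
    - [[1,0,0,0,0],[1,0,0,0,0],[1,0,0,0,0],[1,0,0,0,0],[1,0,0,0,0],[1,0,0,0,0],[1,0,0,0,0],[1,0,0,0,0]]

```text
time_s: 59.77
tcp_pos: [0.551, 0.2345, 0.2758]
eef_rot: [180.0, -0.0, 86.0]
contact_force: [2.0, -0.7, -2.8]
gripper_width: 0.0197
gripper_force: 30.0
```

Request:
play_rows:
  rows:
    - [[1,0,0,0,0],[1,0,0,0,0],[1,0,0,0,0],[1,0,0,0,0],[1,0,0,0,0],[1,0,0,0,0],[1,0,0,0,0],[1,0,0,0,0]]

```text
time_s: 60.43
tcp_pos: [0.5509, 0.2345, 0.2758]
eef_rot: [-180.0, 0.0, 86.0]
contact_force: [2.5, -0.4, -3.3]
gripper_width: 0.0191
gripper_force: 30.0
```

Request:
play_rows:
  rows:
    - [[1,0,0,0,0],[1,0,0,0,0],[1,0,0,0,0],[1,0,0,0,0],[1,0,0,0,0],[1,0,0,0,0],[1,0,0,0,0],[1,0,0,0,0]]

```text
time_s: 61.1
tcp_pos: [0.5509, 0.2344, 0.2758]
eef_rot: [-180.0, -0.0, 86.0]
contact_force: [2.2, -0.6, -2.7]
gripper_width: 0.0191
gripper_force: 30.0
```

```bash
python3 -c "
from lib import *
wnow()"
```

```text
61.1 w -3.14 rad 0.0698 y 0.196 F [ 2.2 -0.6 -2.7] g 0.0191 to lowest [ 0.     -0.0003 -0.0004]
```

Request:
play_rows:
  rows:
    - [[1,0,-0.014,0.001,0],[1,0,-0.027,0.003,0],[1,0,-0.041,0.006,0],[1,0,-0.054,0.011,0],[1,0,-0.066,0.016,0],[1,0,-0.078,0.023,0],[1,0,-0.089,0.032,0],[1,0,-0.099,0.041,0]]

```text
time_s: 61.77
tcp_pos: [0.5024, 0.2381, 0.2555]
eef_rot: [179.8, -0.0, 86.0]
contact_force: [12.9, -1.4, -7.4]
gripper_width: 0.0191
gripper_force: 30.0
```

Request:
play_rows:
  rows:
    - [[1,0,-0.009,0.01,0],[1,0,-0.017,0.021,0],[1,0,-0.025,0.033,0],[1,0,-0.03,0.045,0],[1,0,-0.035,0.058,0],[1,0,-0.038,0.072,0],[1,0,-0.04,0.085,0],[1,0,-0.041,0.099,0]]

```text
time_s: 62.43
tcp_pos: [0.4819, 0.2397, 0.2068]
eef_rot: [179.8, -0.1, 86.0]
contact_force: [6.2, -2.1, 3.7]
gripper_width: 0.0192
gripper_force: 30.0
```

Request:
play_rows:
  rows:
    - [[1,0,0.001,0.014,0],[1,0,0.003,0.027,0],[1,0,0.006,0.041,0],[1,0,0.011,0.054,0],[1,0,0.016,0.066,0],[1,0,0.023,0.078,0],[1,0,0.032,0.089,0],[1,0,0.041,0.099,0]]

```text
time_s: 63.1
tcp_pos: [0.5022, 0.2381, 0.1563]
eef_rot: [180.0, -0.0, 86.0]
contact_force: [3.0, -1.9, 8.2]
gripper_width: 0.0191
gripper_force: 30.0
```

Request:
play_rows:
  rows:
    - [[1,0,0.01,0.009,0],[1,0,0.021,0.017,0],[1,0,0.033,0.025,0],[1,0,0.045,0.03,0],[1,0,0.058,0.035,0],[1,0,0.072,0.039,0],[1,0,0.085,0.041,0],[1,0,0.099,0.041,0]]

```text
time_s: 63.77
tcp_pos: [0.5505, 0.2345, 0.1357]
eef_rot: [-179.9, 0.0, 85.9]
contact_force: [-1.7, 0.3, 8.6]
gripper_width: 0.0191
gripper_force: 30.0
```

Request:
play_rows:
  rows:
    - [[1,0,0,0,0],[1,0,0,0,0],[1,0,0,0,0],[1,0,0,0,0],[1,0,0,0,0],[1,0,0,0,0],[1,0,0,0,0],[1,0,0,0,0]]

```text
time_s: 64.43
tcp_pos: [0.5509, 0.2345, 0.1357]
eef_rot: [-180.0, -0.0, 86.0]
contact_force: [2.0, -2.2, 5.5]
gripper_width: 0.0187
gripper_force: 30.0
```

```bash
python3 -c "
from lib import *
wnow();print(shift(press([0,196,136])))"
```

```text
64.43 w -0.001 rad 0.0703 y 0.196 F [ 2.  -2.2  5.5] g 0.0187 to lowest [-0.000e+00 -2.000e-04 -2.807e-01]
[-0.     -0.0002 -0.0007]
```

Request:
play_rows:
  rows:
    - [[0.7,0,0,0,0],[0.4,0,0,0,0],[0,0,0,0,0],[0,0,0,0,0],[0,0,0,0,0],[0,0,0,-0.06,0],[0,0,0,-0.14,0],[0,0,0,-0.22,0]]

```text
time_s: 65.1
tcp_pos: [0.5501, 0.2339, 0.246]
eef_rot: [-179.9, 0.1, 86.0]
contact_force: [1.4, 1.2, 0.8]
gripper_width: 0.067
gripper_force: 0.0
```

Request:
play_rows:
  rows:
    - [[0,0,0,-0.08,0],[0,0,0,-0.16,0],[0,0,0,-0.24,0],[0,0,0,-0.32,0],[0,0,0,-0.37,0.08],[0,-0.06,0,-0.37,0.16],[0,-0.13,0,-0.37,0.24],[0,-0.2,0,-0.37,0.32]]

```text
time_s: 65.77
tcp_pos: [0.5435, 0.1344, 0.4307]
eef_rot: [-180.0, -0.0, 58.2]
contact_force: [1.8, -0.1, 0.9]
gripper_width: 0.0875
gripper_force: 0.0
```

Request:
play_rows:
  rows:
    - [[0,-0.05,0.025,0,0.08],[0,-0.11,0.055,0,0.16],[0,-0.17,0.09,0,0.24],[0,-0.23,0.12,0,0.32],[0,-0.29,0.155,0,0.4],[0,-0.35,0.19,0,0.48],[0,-0.398,0.213,0,0.56],[0,-0.398,0.213,0,0.63]]

```text
time_s: 66.43
tcp_pos: [0.5296, -0.0942, 0.4308]
eef_rot: [180.0, 0.0, 3.8]
contact_force: [0.3, -0.1, -0.2]
gripper_width: 0.0872
gripper_force: 0.0
```

Request:
play_rows:
  rows:
    - [[0,0,0,0,0.08],[0,0,0,0,0.16],[0,0,0,0,0.24],[0,0,0,0,0.32],[0,0,0,0,0.4],[0,0,0,0,0.48],[0,0,0,0,0.56],[0,0,0,0,0.63]]

```text
time_s: 67.1
tcp_pos: [0.5303, -0.0905, 0.4305]
eef_rot: [180.0, 0.0, -50.2]
contact_force: [0.3, 0.9, 0.5]
gripper_width: 0.0875
gripper_force: 0.0
```

Request:
play_rows:
  rows:
    - [[0,0,0,0,0.08],[0,0,0,0,0.16],[0,0,0,0,0.24],[0,0,0,0,0.32],[0,0,0,0,0.4],[0,0,0,0,0.48],[0,0,0,0,0.509],[0,0,0,0,0.509]]

```text
time_s: 67.77
tcp_pos: [0.5303, -0.0905, 0.4306]
eef_rot: [180.0, 0.0, -93.7]
contact_force: [0.1, 0.3, 0.5]
gripper_width: 0.0876
gripper_force: 0.0
```

```bash
python3 - <<'E'
from lib import *
s=r.get_state();print(s["time_s"],s["tcp_pos"],s["eef_rot"],shift(press([0,-112,3.5])))
i=r.camera_info("wrist");im=r.capture("wrist");np.save("w12",im)
for c,t in blobs(bamboo(im,i),150): print(c.round(1),t)
h=hsv(im);m=(h[...,0]<14)&(h[...,1]>140)&(h[...,2]>70)&(h[...,2]<210)
for c,t in blobs(m,40):
    if t[2]<t[3] and 120<c[1]<260: print("groove",c.round(1),t)
print("pred rear",proj(i,press([0,-142,14])),"old: groove expected x ~262")
m=(h[...,0]>=20)&(h[...,0]<=31)&(h[...,1]>165)&(h[...,2]>120)
print([(c.round(1),t,pt(i,c,.021).round(3)) for c,t in blobs(m,60)])
E
```

```text
67.7667 [ 0.5303415  -0.09049155  0.43056457] [ 1.79970384e+02  1.06492099e-02 -9.36942702e+01] [-0.0352  0.0022  0.8541]
[300.6  30. ] [ 284    0   42   64 1455]
[265.2 166.7] [ 251  136   28   78 1105]
[ 74.1 211. ] [ 61 198  26  27 292]
[250.8 245.6] [246 234  13  22 210]
[282.1 255.1] [276 235  14  38 239]
groove [ 71.8 124. ] [   8    0  120  232 4218]
groove [ 62.4 127.9] [ 52 121  18  22  52]
groove [ 69.4 154.5] [ 63 145  11  20  43]
groove [261.9 171.2] [260 146   4  48 143]
groove [ 90.  202.9] [ 81 178  19  51 335]
pred rear [262.43305327 135.83712427] old: groove expected x ~262
[(array([423.4,  44.4]), array([416,  37,  16,  16, 194], dtype=int32), array([ 0.24 , -0.246,  0.021])), (array([102. , 279.9]), array([ 94, 270,  21,  29, 188], dtype=int32), array([0.899, 0.183, 0.021])), (array([425.4, 283.9]), array([422, 273,   8,  21,  76], dtype=int32), array([0.19 , 0.239, 0.021])), (array([425.1, 308.4]), array([418, 295,  13,  23, 101], dtype=int32), array([0.182, 0.306, 0.021])), (array([ 97.9, 307.9]), array([ 94, 300,   9,  16,  74], dtype=int32), array([0.928, 0.257, 0.021]))]
```

Request:
play_rows:
  rows:
    - [[0,-0.015,0.002,0.07,0],[0,-0.035,0.002,0.15,0],[0,-0.035,0.002,0.23,0],[0,-0.035,0.002,0.31,0],[0,-0.035,0.002,0.39,0],[0,-0.035,0.002,0.47,0],[0,-0.035,0.002,0.55,0],[0,-0.035,0.002,0.62,0]]

```text
time_s: 68.48
tcp_pos: [0.5297, -0.0731, 0.1186]
eef_rot: [180.0, 0.0, -93.4]
contact_force: [0.5, 0.4, -0.1]
gripper_width: 0.0875
gripper_force: 0.0
```

Request:
play_rows:
  rows:
    - [[0,0,0,0.05,0],[0,0,0,0.1,0],[0,0,0,0.15,0],[0,0,0,0.2,0],[0,0,0,0.225,0],[0,0,0,0.233,0],[0,0,0,0.233,0],[0,0,0,0.233,0]]

```text
time_s: 69.15
tcp_pos: [0.5311, -0.073, 0.0049]
eef_rot: [-180.0, -0.0, -93.5]
contact_force: [-0.7, 0.0, 0.1]
gripper_width: 0.088
gripper_force: 0.0
```

Request:
play_rows:
  rows:
    - [[0.5,0,0,0,0],[1,0,0,0,0],[1,0,0,0,0],[1,0,0,0,0],[1,0,0,0,0],[1,0,0,0,0],[1,0,0,0,0],[1,0,0,0,0]]
  squeeze: 35

```text
time_s: 69.82
tcp_pos: [0.5306, -0.073, 0.0044]
eef_rot: [-180.0, -0.0, -93.6]
contact_force: [-0.1, -0.4, 2.5]
gripper_width: 0.0476
gripper_force: 35.0
```

Request:
play_rows:
  rows:
    - [[1,0,0,0,0],[1,0,0,0,0],[1,0,0,-0.005,0],[1,0,0,-0.01,0],[1,0,0,-0.015,0],[1,0,0,-0.02,0],[1,0,0,-0.024,0],[1,0,0,-0.024,0]]

```text
time_s: 70.48
tcp_pos: [0.5309, -0.073, 0.0168]
eef_rot: [-180.0, 0.0, -93.6]
contact_force: [0.9, -0.2, -0.8]
gripper_width: 0.0476
gripper_force: 35.0
```

```bash
python3 - <<'E'
from lib import *
s=r.get_state();print(s["time_s"],s["tcp_pos"],s["eef_rot"],s["gripper_width"],shift([.558,-.365,.016]))
S=r.camera_info("scene");im=r.capture("scene");h=hsv(im)
m=(h[...,0]>18)&(h[...,0]<32)&(h[...,1]>150)&(h[...,2]>110)
print([(c.round(1).tolist(),pt(S,c,.021).round(4).tolist()) for c,t in blobs(m,15) if c[1]>200])
E
```

```text
70.4833 [ 0.5308764  -0.07303481  0.01679522] [-1.79961599e+02  7.83149497e-03 -9.35764375e+01] 0.0476136218281695 [ 0.5794 -0.0906  0.0016]
[([268.4, 245.9], [0.5457, 0.0476, 0.021]), ([124.8, 275.5], [0.2412, -0.2441, 0.021]), ([187.3, 310.4], [0.4596, -0.2536, 0.021])]
```

Request:
play_rows:
  rows:
    - [[1,0.015,0,0,0],[1,0.035,0,0,0],[1,0.06,0,0,0],[1,0.09,0,0,0],[1,0.12,0,0,0],[1,0.16,0,0,0],[1,0.21,0,0,0],[1,0.26,-0.005,0,0]]

```text
time_s: 71.2
tcp_pos: [0.524, -0.2049, 0.0161]
eef_rot: [180.0, 0.0, -93.6]
contact_force: [0.7, 0.7, -2.4]
gripper_width: 0.0475
gripper_force: 35.0
```

Request:
play_rows:
  rows:
    - [[1,0.06,-0.015,0,-0.01],[1,0.12,-0.03,0,-0.02],[1,0.18,-0.05,0,-0.03],[1,0.24,-0.07,0,-0.042],[1,0.3,-0.085,0,-0.042],[1,0.319,-0.086,0,-0.042],[1,0.319,-0.086,0,-0.042],[1,0.319,-0.086,0,-0.042]]

```text
time_s: 71.87
tcp_pos: [0.5565, -0.366, 0.0155]
eef_rot: [179.9, 0.0, -90.1]
contact_force: [0.3, 0.7, -0.8]
gripper_width: 0.0476
gripper_force: 35.0
```

Request:
play_rows:
  rows:
    - [[1,0,0,0.006,0],[1,0,0,0.012,0],[1,0,0,0.016,0],[1,0,0,0.016,0],[1,0,0,0.016,0],[1,0,0,0.016,0],[1,0,0,0.016,0],[1,0,0,0.016,0]]

```text
time_s: 72.53
tcp_pos: [0.5581, -0.3647, 0.0085]
eef_rot: [-180.0, -0.0, -90.0]
contact_force: [0.4, -0.4, -1.5]
gripper_width: 0.0478
gripper_force: 35.0
```

```bash
python3 - <<'E'
from lib import *
s=r.get_state();print(s["time_s"],s["tcp_pos"],s["eef_rot"],s["gripper_width"],s["contact_force"])
E
```

```text
72.5333 [ 0.55809745 -0.36468143  0.0084612 ] [-1.79986631e+02 -3.13445659e-03 -8.99549973e+01] 0.04782737827367474 [ 0.42946091 -0.40487405 -1.48527461]
```

Request:
play_rows:
  rows:
    - [[1,0,0,0.002,0],[0.7,0,0,0.002,0],[0.5,0,0,0.002,0],[0.3,0,0,0.002,0],[0,0,0,0.002,0],[0,0,0,0.002,0],[0,0,0,0.002,0],[0,0,0,0.002,0]]

```text
time_s: 73.2
tcp_pos: [0.5579, -0.3649, 0.0073]
eef_rot: [-180.0, -0.0, -90.0]
contact_force: [-0.5, -0.2, 0.1]
gripper_width: 0.0754
gripper_force: 0.0
```

Request:
play_rows:
  rows:
    - [[0,0,0,-0.02,0],[0,0,0,-0.06,0],[0,0,0,-0.12,0],[0,0,0,-0.15,0],[0,-0.05,0.06,-0.15,0],[0,-0.1,0.12,-0.15,0],[0,-0.15,0.18,-0.15,0],[0,-0.2,0.24,-0.15,0]]

```text
time_s: 73.87
tcp_pos: [0.4366, -0.2642, 0.0828]
eef_rot: [-180.0, -0.0, -90.0]
contact_force: [0.1, 0.9, 0.9]
gripper_width: 0.0877
gripper_force: 0.0
```

Request:
play_rows:
  rows:
    - [[0,-0.05,0.06,0,0],[0,-0.055,0.06,0,0],[0,-0.055,0.06,0,0],[0,-0.055,0.06,0,0],[0,-0.055,0.06,0,0],[0,-0.055,0.06,0,0],[0,-0.055,0.06,0,0],[0,-0.055,0.06,0,0]]

```text
time_s: 74.53
tcp_pos: [0.4081, -0.2378, 0.082]
eef_rot: [180.0, 0.0, -90.0]
contact_force: [-0.2, 0.0, -0.1]
gripper_width: 0.088
gripper_force: 0.0
```

```bash
python3 - <<'E'
from lib import *
s=r.get_state();print(s["time_s"],s["tcp_pos"],s["eef_rot"])
i=r.camera_info("wrist");im=r.capture("wrist");np.save("w13",im);h=hsv(im)
for nm,x in(("A",.5581),("B",.4557)):
    y=-.2527 if nm=="A" else -.2531
    e=[proj(i,[x,y,z]).round(1) for z in(.021,.027)];print(nm,"home/proud",e)
    u,v=e[0].astype(int);R=h[max(v-26,0):v+30,max(u-28,0):u+28];m=((R[...,0]>=20)&(R[...,1]>165)&(R[...,2]>100)).astype(np.uint8)
    m=cv2.morphologyEx(cv2.morphologyEx(m,cv2.MORPH_OPEN,np.ones((3,3))),cv2.MORPH_CLOSE,np.ones((5,5)))
    print([((c+[max(u-28,0),max(v-26,0)]).round(1),t) for c,t in blobs(m,60)])
    g=cv2.GaussianBlur(im[v-10:v+12,u-10:u+10].astype(np.float32).sum(2),(3,3),0);q=np.unravel_index(g.argmin(),g.shape);print("dark dot",u-10+q[1],v-10+q[0],g.min(),np.median(g))
mb=((h[...,0]<14)&(h[...,1]>140)&(h[...,2]>60)&(h[...,2]<215)).astype(np.uint8);n,l,st,_=cv2.connectedComponentsWithStats(mb)
for k in range(1,n):
    if st[k][4]>500 and st[k][3]>80 and st[k][1]<200:
        ys,xs=np.nonzero(l==k);W=np.array([pt(i,(x,y),.017)[:2] for x,y in zip(xs,ys)]);p=np.polyfit(W[:,1],W[:,0],1)
        print("groove",W.mean(0).round(4),"x at -.253",np.polyval(p,-.253).round(4),"yaw",(90-np.degrees(np.arctan(p[0]))).round(2))
save(im,(0,0,512,384),"w13",1.5)
E
```

```text
74.5333 [ 0.40813186 -0.23776697  0.08202188] [ 1.79965347e+02  3.41284957e-03 -9.00065647e+01]
A home/proud [array([ 67.1, 193.6]), array([ 62.5, 196.1])]
[(array([ 67.6, 194.9]), array([  10,   10,   38,   37, 1063], dtype=int32))]
dark dot 66 196 121.0 528.4375
B home/proud [array([198.1, 193.1]), array([196.5, 195.6])]
[(array([197.8, 192.6]), array([   8,    7,   41,   39, 1169], dtype=int32))]
dark dot 197 194 127.9375 530.34375
groove [ 0.4553 -0.3337] x at -.253 0.4564 yaw 89.18
groove [ 0.5586 -0.3322] x at -.253 0.5592 yaw 89.6
```

View pics/w13.png

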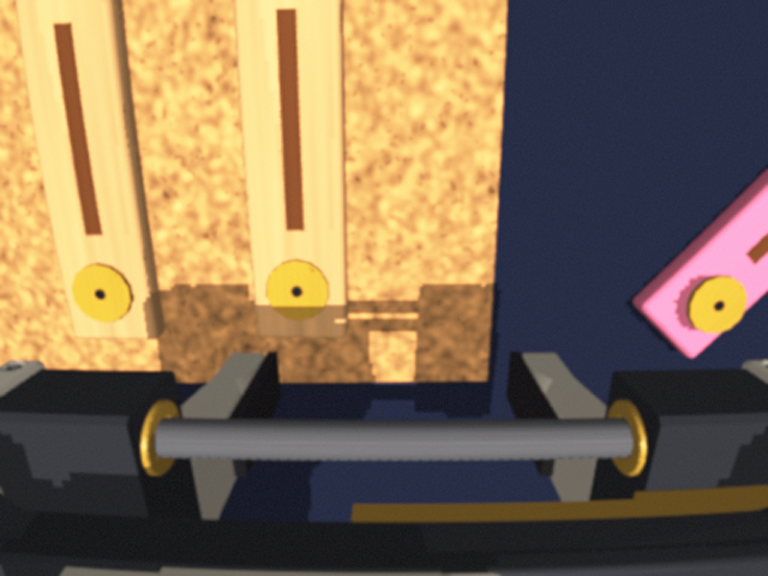

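The last picture shows both holders flat and parallel on the mat. The cup centres are at (101,292) for A and (297,292) for B, both matching the "home" projection. I'm making a last check of the handle, then handing in.

Request:
play_rows:
  rows:
    - [[0,0,0,-0.05,0],[0,0,0,-0.1,0],[0,0,0,-0.15,0],[0,0,0,-0.2,0],[0,0,0,-0.2,0],[0,0,0,-0.2,0],[0,0,0,-0.2,0],[0,0,0,-0.2,0]]

```text
time_s: 75.25
tcp_pos: [0.4072, -0.2373, 0.1813]
eef_rot: [179.9, 0.0, -90.0]
contact_force: [0.3, -0.6, -1.2]
gripper_width: 0.0877
gripper_force: 0.0
```

```bash
python3 - <<'E'
from lib import *
T=r.camera_info("top");h=hsv(r.capture("top"));m=(h[...,0]>5)&(h[...,0]<16)&(h[...,1]>130)&(h[...,2]>80)
print([(c.round(1),t) for c,t in blobs(m,20) if 175<c[0]<215 and 140<c[1]<195],proj(T,handle(0,223)),proj(T,handle(0,185)))
print(r.get_state()["time_s"],r.close_job())
E
```

```text
[(array([195.7, 176. ]), array([186, 173,  20,   7, 104], dtype=int32))] [186.91615686 175.61346383] [198.15198821 176.36621992]
the job is handed in; nothing more can be done
75.3 None
```

The job is handed in after 75 s: the dial was set to 7 first, both holders on the mat were pressed with their cups measured fully home and laid back parallel about 10 cm apart, and the handle is at the bottom (head fully raised); I did not re-read the dial after turning it, and no verdict was returned.

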